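Load the assembly nests with the parts of one telephone

ROBOT

A 6-joint arm with a two-finger parallel gripper is mounted at the origin on a cart in front of the work surface, level with it; the furniture and walls round the work are solid. World frame = base frame: x ahead of the robot, y to its left, z up, the work surface at z = 0. Lengths are in m, angles in rad, forces in N, time in s.
With the tool pointing down it reaches from about 0.275 to 0.725 m from the base axis. Payload 5.6 kg.
Tool frame: the origin (TCP) lies midway between the tips of the shut fingers; the grasp point (between the pads) lies 19 mm behind it; z points along the fingers, y is the line along which they close (so a half turn about z gives the same grasp; the last joint's range is limited). The gripper opens to 85 mm and grips with 20 to 120 N. Pads are 22 mm wide; open, the fingers measure 114 mm over their backs; the gripper's body (76 mm by 85 mm) begins 54 mm behind the grasp point. The pads swing forward as they close: fully open they stand 13 mm farther back than shut.
Start: joints at [1.556, 0.255, 0.108, 0, -1.424, -0.285], TCP at [0.162, 0.525, 0.231] pointing down, gripper open.
Joint ranges: [-2.95, 2.95], [-1.21, 1.97], [-1.09, 1.5], [-2.87, 1.71], [-2.94, -0.07], [-3.05, 3.05]. Speed limits (rad/s): [2.57, 2.57, 3.14, 3.14, 3.14, 3.14].

INTERFACE

Orientations are given as a rotation vector (axis times angle).
In Python, from bench import bot, viewer gives the robot as it stands.
- The arm moves only by the tool apply_moves, never from a script. Its argument "series" is a list of rows, each an object of numbers: "jaw": the closure, from -1 (fully open) to 1 (shut), so that 0 is half open; "x", "y", "z": the shift along the tool's x, y, z normalised to -1 to 1, where 1 is 300 mm; "yaw": the turn about the tool's z normalised to -1 to 1, where 1 is 120 degrees. In form: [{"jaw": .., "x": .., "y": .., "z": .., "yaw": ..}, ...]. A call has 1 to 10 rows; each row is the pose to reach, as a shift and turn from the pose commanded when the call began, along the tool's axes at that moment; what a row does not reach only later rows make up. A row lasts 1/12 s, in which the tool goes at most 41.7 mm and 7.16 degrees, less where a joint would pass 70% of its speed; a pose out of reach is approached as far as the arm can. A call with a number of a shift or a turn outside -1 to 1 is refused whole. A call with a gripper value outside its range is refused whole. The fingers move at their own pace and stop on an object; "squeeze" is the grip in N (left out, the last holds). Time passes only in rows, so rows that repeat a pose let the fingers close. It gives the time, the measured TCP pose, the force, the opening and the grip force at its end, in the units of the state.
- bot.observe(): the state, without advancing time (a new reading comes with each control period).
- viewer.snapshot(name): name is "scene" or "side" or "wrist"; returns the picture (420x560x3 uint8, red, green, blue); there is no depth.
- viewer.camera_model(name): a dict with "fx", "fy", "cx", "cy" (pixels), "rvec" (rotation vector, rad) and "tvec" (3), from world to camera coordinates, as OpenCV has them; the wrist camera has in their place "tool_from_camera" (4x4, takes a point from camera to tool coordinates, whose origin is the TCP and whose axes are the flange's). Camera axes: x right, y down, z forward; pixel columns grow to the right and rows downward; lengths in m; the calibration is good to about 2 mm. A picture is of the moment at which its call begins: read the wrist's pose just before it. camera_model takes no time and is no camera call.
- bot.close_job(): hands the job in; it is judged then, once.
The state is a dict: "clock": time; "joint_positions": joint angles; "joint_vel": joint speeds; "effort": joint torques, N m; "position": TCP position; "tool_rot": TCP orientation; "contact_force": force on the tool from outside, world axes, zero at the start; "ft_torque": the same for the moment, N m; "opening": opening from 0.0 (shut) to 1.0 (fully open); "grasp_force": force on a finger pad.
Only numpy, scipy, OpenCV 4.12 (cv2) and the standard library are available. Lean on these libraries where they do the work, as an engineer would, in place of code of your own. Each camera call takes 0.05 s, during which the arm holds its last target. There are 200 camera calls.

TASK

Load the three assembly nests for the next telephone. Each round nest gets the seal ring of its size flat on the seat, and on top of that ring the capsule of the same size, face up: the small ring and the receiver capsule in the small nest, the large ring and the transmitter capsule in the large nest. The keypad goes into the rectangular nest, keys up and long side along the nest's long side (either way round), everything lying flat and fully down between the pins.

Things in the scene. Friction and masses are not known exactly. Their poses are not given: they have to be found in the camera images.
- ring_small_mid (a point): small seal ring: flat black rubber ring, outer diameter 40 mm, hole 24 mm, 8 mm thick, 15 g, lying flat. The point is its centre, 4 mm above its underside; z is its axis. Grasp it across the outside.
- ring_large_mid (a point): large seal ring: flat black rubber ring, outer diameter 54 mm, hole 36 mm, 8 mm thick, 20 g, lying flat. The point is its centre, 4 mm above its underside; z is its axis. Grasp it across the outside.
- receiver_mid (a point): receiver capsule: the small speaker capsule, a black disc with a grey face, 40 mm in diameter, 14 mm high, 30 g, lying face up. The point is its centre, 7 mm above its underside; z is its axis, up out of the face.
- transmitter_mid (a point): transmitter capsule: the large microphone capsule, a black disc with a metal face with small holes, 54 mm in diameter, 20 mm high, 60 g, lying face up. The point is its centre, 10 mm above its underside; z is its axis, up out of the face.
- keypad_mid (a point): keypad module: steel plate 78 x 62 mm with twelve keys on top, black body 68 x 54 mm below, lying keys up. The plate is 11 to 14 mm above the underside, the keys reach 18 mm; 110 g. Point: its centre, 9 mm above the underside; x along the 78 mm side, y along the 62 mm side (grasp across y, by the plate's edges), z up out of the keys.
- nest_small_seat (a point): small round nest: fixed grey plate 116 x 100 x 10 mm in a red tray (walls 62 mm), white seat pad 2 mm high in the middle, four 8 mm steel pins, rising 22 mm above the pad, at x = +-20.5, y = +-20.5 mm: 50 mm circle free for a 40 mm part. Fingers closing along the nest's x or y pass between pins, 33 mm clear. Point: centre of the pad's face; x along the 116 mm side, y along the 100 mm side, z up.
- nest_large_seat (a point): large round nest: fixed grey plate 116 x 100 x 10 mm in a red tray (walls 62 mm), white seat pad 2 mm high in the middle, four 8 mm steel pins, rising 22 mm above the pad, at x = +-25.5, y = +-25.5 mm: 64 mm circle free for a 54 mm part. Fingers closing along the nest's x or y pass between pins, 43 mm clear. Point: centre of the pad's face; x along the 116 mm side, y along the 100 mm side, z up.
- nest_rect_seat (a point): rectangular nest: fixed grey plate 116 x 100 x 10 mm in a red tray (walls 62 mm), white seat pad 2 mm high in the middle, eight 8 mm steel pins, rising 22 mm above the pad, at x = +-27, y = +-40 and x = +-48, y = +-18 mm: 88 x 72 mm free for the 78 x 62 mm keypad. Fingers closing along y pass between pins, 46 mm clear. Point: centre of the pad's face; x along the 116 mm side, y along the 100 mm side, z up.

How it is judged:
At the end, for the whole second after the job is handed in: All five parts at rest in their own nests: centres within 9 mm, level within 0.15 rad, seated height within 3 mm (rings and keypad on the pad, each capsule on its ring); capsules face up, keypad keys up, long side within 0.25 rad of the nest's, either way round (horizontal distance between each of ring_small_mid, receiver_mid and nest_small_seat below 0.009 m and z of ring_small_mid in the frame of nest_small_seat between 0.001 and 0.007 m and (angle between ring_small_mid's own z axis and vertical below 0.15 rad or angle between ring_small_mid's own z axis and vertical above 2.99 rad) and linear speed of each of ring_small, ring_large, receiver, transmitter, keypad below 0.02 m/s and horizontal distance between each of ring_large_mid, transmitter_mid and nest_large_seat below 0.009 m and z of ring_large_mid in the frame of nest_large_seat between 0.001 and 0.007 m and (angle between ring_large_mid's own z axis and vertical below 0.15 rad or angle between ring_large_mid's own z axis and vertical above 2.99 rad) and z of receiver_mid in the frame of nest_small_seat between 0.012 and 0.018 m and angle between each of receiver_mid, transmitter_mid, keypad_mid's own z axis and vertical below 0.15 rad and z of transmitter_mid in the frame of nest_large_seat between 0.015 and 0.021 m and horizontal distance between keypad_mid and nest_rect_seat below 0.009 m and z of keypad_mid in the frame of nest_rect_seat between 0.006 and 0.012 m and angle between the x axis of keypad_mid and the x axis of nest_rect_seat, either way round below 0.25 rad); the robot touches nothing.
It also fails if it takes over 112 s, if anything falls off the work surface, if the arm or the gripper's body presses on something with over 40 N, if the wrist force passes 120 N, or if a joint passes its speed limit or range.

## Working session

There is one attempt and no reset: what is moved stays moved. The work goes in short steps, Python scripts to look and compute and a tool call to move; the robot and the scene stay as the last step left them, time stands still between calls to the robot, and variables do not carry over. Pictures are saved under pics/ and viewed, at most 14 in all, crops included, and the job is handed in when it is done.

Besides the shell and the picture viewer there is one more tool, called as a command line: name --argument value ..., lists and objects as JSON in quotes. apply_moves: Moves the arm, as the interface text tells. Scaled input: -1 to 1 covers 300 mm each way for a shift and 120 degrees each way for a turn. Its arguments: {"type":"object","properties":{"series":{"type":"array","items":{"type":"object","properties":{"jaw":{"type":"number"},"x":{"type":"number"},"y":{"type":"number"},"z":{"type":"number"},"yaw":{"type":"number"}}}},"squeeze":{"type":"number"}},"required":["series"]}

```bash
mkdir -p pics; ls; python3 - <<'E'
from bench import bot, viewer
import cv2
s=bot.observe(); print({k:s[k] for k in('clock','position','tool_rot','joint_positions','opening','contact_force')})
for n in('scene','side','wrist'):
    im=viewer.snapshot(n); cv2.imwrite(f'pics/{n}0.png',im[:,:,::-1]); print(n,viewer.camera_model(n))
E
```

```text
pics
{'clock': 0.0, 'position': array([0.16223379, 0.52501476, 0.23040123]), 'tool_rot': array([ 3.10449033e+00, -4.69024669e-01, -3.77967516e-04]), 'joint_positions': array([ 1.55557243e+00,  2.55744684e-01,  1.07023139e-01, -4.95383331e-04,
       -1.42389771e+00, -2.84594091e-01]), 'opening': 0.9971950623335848, 'contact_force': array([0.75694272, 1.10645712, 0.00195286])}
scene {'fx': 390.14351886111, 'fy': 390.14351886111, 'cx': 284.9257073097323, 'cy': 210.2259440648084, 'rvec': array([ 0.13082322,  2.91129305, -1.10640651]), 'tvec': array([ 0.50166027, -0.03019914,  1.19472772])}
side {'fx': 432.2345477235037, 'fy': 432.2345477235037, 'cx': 278.37242919388257, 'cy': 209.80565227305814, 'rvec': array([ 2.23165101, -0.00470062, -0.00244314]), 'tvec': array([-0.49511907,  0.07118618,  1.38106978])}
wrist {'fx': 311.00387693939257, 'fy': 311.00387693939257, 'cx': 279.12596483228594, 'cy': 209.94558864382915, 'tool_from_camera': array([[ 5.84806885e-04, -9.58942542e-01, -2.83599820e-01,
         7.16401721e-02],
       [ 9.99999728e-01,  6.88161395e-04, -2.64811563e-04,
        -4.25277721e-04],
       [ 4.49101522e-04, -2.83599589e-01,  9.58942684e-01,
        -1.42493028e-01],
       [ 0.00000000e+00,  0.00000000e+00,  0.00000000e+00,
         1.00000000e+00]])}
```

View pics/scene0.png

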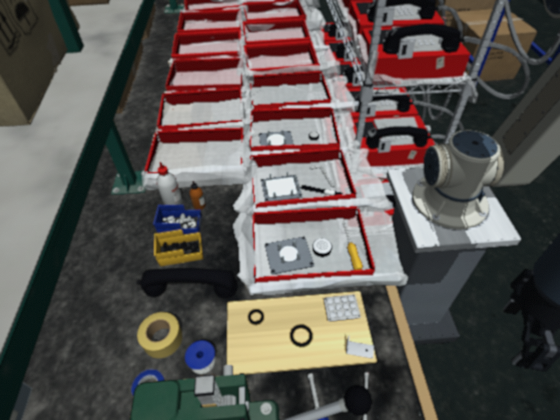

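View pics/side0.png

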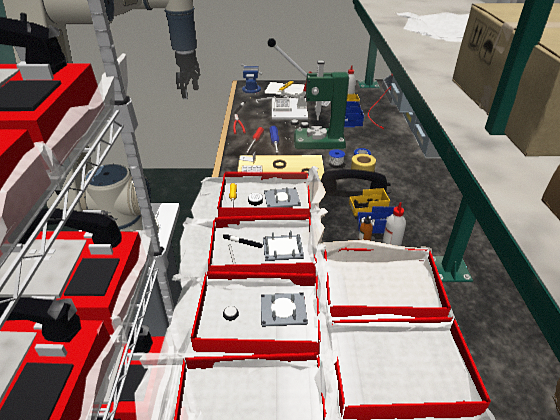

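```bash
cat > h.py <<'E'
import numpy as np, cv2
from scipy.spatial.transform import Rotation as R
from bench import bot, viewer
def ray(cam,uv,pose=None):
    m=viewer.camera_model(cam)
    d=np.array([(uv[0]-m['cx'])/m['fx'],(uv[1]-m['cy'])/m['fy'],1.])
    if cam=='wrist':
        p,r=pose; T=m['tool_from_camera']; Rt=R.from_rotvec(r).as_matrix()
        return np.array(p)+Rt@T[:3,3], Rt@T[:3,:3]@d
    Rm=R.from_rotvec(m['rvec']).as_matrix(); return -Rm.T@m['tvec'], Rm.T@d
def on_z(cam,uv,z,pose=None):
    o,d=ray(cam,uv,pose); return o+d*(z-o[2])/d[2]
def tri(a,b):
    A=[];y=[]
    for o,d in(a,b):
        d=d/np.linalg.norm(d);P=np.eye(3)-np.outer(d,d);A.append(P);y.append(P@o)
    return np.linalg.lstsq(np.vstack(A),np.hstack(y),rcond=None)[0]
def proj(cam,X,pose=None):
    m=viewer.camera_model(cam);X=np.array(X)
    if cam=='wrist':
        T=m['tool_from_camera'];c=T[:3,:3].T@(R.from_rotvec(pose[1]).as_matrix().T@(X-pose[0])-T[:3,3])
    else: c=R.from_rotvec(m['rvec']).as_matrix()@X+m['tvec']
    return c[:2]/c[2]*m['fx']+[m['cx'],m['cy']]
E
python3 - <<'E'
from h import *
a=cv2.imread('pics/scene0.png')[110:380,225:385]; b=cv2.imread('pics/side0.png')[145:350,200:330]
a=cv2.resize(a,(352,594),interpolation=2); b=cv2.resize(b,(377,594),interpolation=2)
cv2.imwrite('pics/mos.png',np.hstack([a,b]))
E
```

```text
(no output)
```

View pics/mos.png

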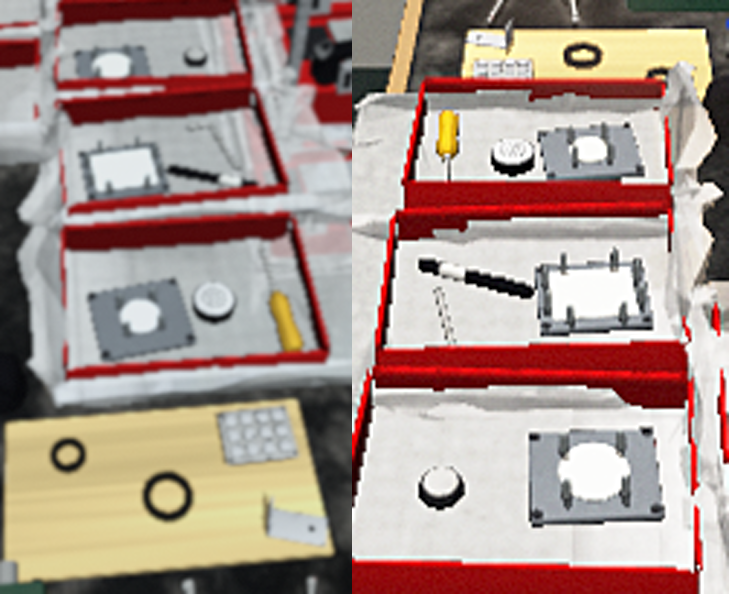

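View pics/wrist0.png

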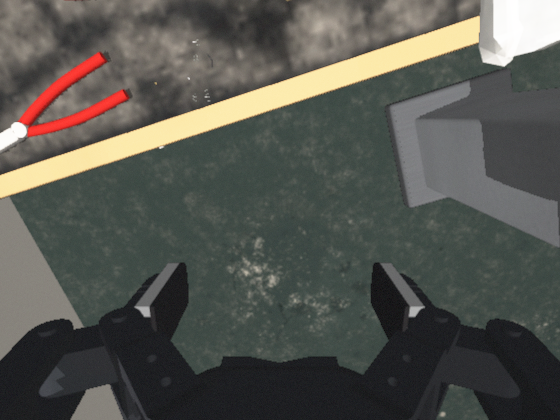

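```bash
python3 - <<'E'
from h import *
S=lambda x,y:(225+x/2.2,110+y/2.2); D=lambda x,y:(200+(x-352)/2.9,145+y/2.9)
P={'nestS':((140,315),(592,150)),'transm':((213,296),(513,150)),'nestR':((123,170),(595,289)),'nestL':((111,66),(593,472)),'recv':((196,53),(442,480)),
'ringL':((167,496),(582,55)),'keypad':((258,433),(503,68)),'ringSm':((68,455),(657,74))}
for k,(a,b) in P.items():
    ra,rb=ray('scene',S(*a)),ray('side',D(*b)); X=tri(ra,rb)
    print(k,X.round(3), 'scene@z=.01',on_z('scene',S(*a),.01).round(3))
# nest corners
for k,c in {'S':[(88,295),(175,284),(192,345),(102,358)],'L':[]}.items():
    for q in c: print(k,on_z('scene',S(*q),.012).round(3))
for q in [(220,412),(288,403),(298,455),(222,464)]: print('kp',on_z('scene',S(*q),.02).round(3))
for q in [(530,430),(655,428),(664,520),(530,522)]: print('L',on_z('side',D(*q),.012).round(3))
for q in [(540,262),(640,262),(652,325),(543,333)]: print('Rect',on_z('side',D(*q),.012).round(3))
for n in('scene','side'): print(ray(n,(280,210))[0])
E
```

```text
nestS [0.509 0.164 0.018] scene@z=.01 [0.507 0.158 0.01 ]
transm [0.417 0.151 0.028] scene@z=.01 [0.414 0.138 0.01 ]
nestR [ 0.51  -0.085  0.02 ] scene@z=.01 [ 0.508 -0.095  0.01 ]
nestL [ 0.508 -0.322  0.018] scene@z=.01 [ 0.508 -0.332  0.01 ]
recv [ 0.372 -0.335  0.023] scene@z=.01 [ 0.368 -0.352  0.01 ]
ringL [0.5   0.391 0.01 ] scene@z=.01 [0.501 0.391 0.01 ]
keypad [0.396 0.336 0.025] scene@z=.01 [0.392 0.328 0.01 ]
ringSm [0.6   0.337 0.013] scene@z=.01 [0.603 0.336 0.01 ]
S [0.569 0.123 0.012]
S [0.459 0.116 0.012]
S [0.45  0.209 0.012]
S [0.558 0.217 0.012]
kp [0.431 0.304 0.02 ]
kp [0.354 0.3   0.02 ]
kp [0.356 0.363 0.02 ]
kp [0.439 0.366 0.02 ]
L [ 0.449 -0.268  0.012]
L [ 0.565 -0.266  0.012]
L [ 0.567 -0.37   0.012]
L [ 0.452 -0.372  0.012]
Rect [ 0.453 -0.032  0.012]
Rect [ 0.56  -0.033  0.012]
Rect [ 0.569 -0.13   0.012]
Rect [ 0.458 -0.141  0.012]
[0.56466321 0.7695655  0.87685447]
[ 0.49556148 -1.04786877  0.90219397]
```

```bash
cat >> h.py <<'E'
def yaw():
    r=R.from_rotvec(bot.observe()['tool_rot']).as_matrix(); return np.degrees(np.arctan2(r[1,0],r[0,0]))
def plan(x,y,z,deg=None):
    s=bot.observe(); M=R.from_rotvec(s['tool_rot']).as_matrix()
    d=M.T@(np.array([x,y,z])-s['position'])
    t=0 if deg is None else -((deg-yaw()+180)%360-180)
    print('pos',s['position'].round(4),'yaw %.1f'%yaw(),'-> shift',(d/.3).round(4),'yaw',round(t/120,4),'rows %.1f'%max(np.linalg.norm(d)/.0417,abs(t)/7.16),'t %.1f'%s['clock'],'F',s['contact_force'].round(1),'op %.3f'%s['opening'])
def snap(name):
    s=bot.observe(); im=viewer.snapshot('wrist'); cv2.imwrite(f'pics/{name}.png',im[:,:,::-1]); 
    import json; json.dump([list(s['position']),list(s['tool_rot'])],open(f'pics/{name}.json','w')); return im
def load(name):
    import json; return json.load(open(f'pics/{name}.json'))
E
python3 -c "
from h import *
plan(.46,.34,.27,3)"
```

```text
pos [0.1623 0.5251 0.2306] yaw -17.2 -> shift [ 1.1304  0.2966 -0.1308] yaw -0.1682 rows 8.5 t 0.1 F [-0.2  1.  -0.8] op 1.003
```

apply_moves --series '[{"jaw": -1, "x": 1, "y": 0.3, "z": -0.13, "yaw": -0.168}, {"jaw": -1, "x": 1, "y": 0.3, "z": -0.13, "yaw": -0.168}, {"jaw": -1, "x": 1, "y": 0.3, "z": -0.13, "yaw": -0.168}, {"jaw": -1, "x": 1, "y": 0.3, "z": -0.13, "yaw": -0.168}, {"jaw": -1, "x": 1, "y": 0.3, "z": -0.13, "yaw": -0.168}, {"jaw": -1, "x": 1, "y": 0.3, "z": -0.13, "yaw": -0.168}, {"jaw": -1, "x": 1, "y": 0.3, "z": -0.13, "yaw": -0.168}, {"jaw": -1, "x": 1, "y": 0.3, "z": -0.13, "yaw": -0.168}, {"jaw": -1, "x": 1, "y": 0.3, "z": -0.13, "yaw": -0.168}, {"jaw": -1, "x": 1, "y": 0.3, "z": -0.13, "yaw": -0.168}]'

```text
clock: 0.98
position: [0.4235, 0.3498, 0.2699]
tool_rot: [3.14, 0.077, -0.001]
contact_force: [0.6, 0.8, -0.8]
opening: 1.004
grasp_force: 0.0
```

```bash
python3 -c "
from h import *
snap('w1');plan(.5,.04,.27,3)"
```

```text
pos [0.4226 0.3505 0.2698] yaw 2.9 -> shift [ 2.0540e-01  1.0467e+00 -6.0000e-04] yaw -0.0009 rows 7.7 t 1.0 F [ 0.6 -0.3 -0.2] op 0.998
```

View pics/w1.png

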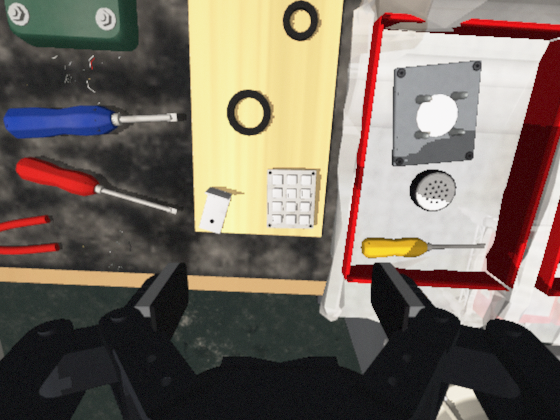

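```bash
python3 - <<'E'
from h import *
im=cv2.imread('pics/w1.png');g=cv2.cvtColor(im,cv2.COLOR_BGR2GRAY);po=load('w1')
S=lambda x,y:(225+x/2.2,110+y/2.2)
def blob(x0,y0,x1,y1,f):
    m=f(im[y0:y1,x0:x1].astype(int)).astype(np.uint8)
    c=max(cv2.findContours(m,0,1)[0],key=cv2.contourArea); e=cv2.fitEllipse(c)
    return np.array(e[0])+[x0,y0],e[1]
dark=lambda p:p.sum(2)<240
rs,e1=blob(275,0,325,50,dark); rl,e2=blob(215,80,280,145,dark)
print(rs,e1,rl,e2)
white=lambda p:p.min(2)>225
ns,e3=blob(408,85,465,145,white); print(ns,e3)
print('ringL tri',tri(ray('scene',S(167,496)),ray('wrist',rl,po)).round(4),on_z('wrist',rl,.014,po).round(4))
print('ringS tri',tri(ray('scene',S(68,455)),ray('wrist',rs,po)).round(4),on_z('wrist',rs,.014,po).round(4))
print('nestS',tri(ray('scene',S(140,315)),ray('wrist',ns,po)).round(4),on_z('wrist',ns,.015,po).round(4))
for q in[(397,68),(479,61),(473,158),(396,165)]: print('nS corner',on_z('wrist',q,.013,po).round(4))
for q in[(269,169),(315,169),(314,228),(267,227)]: print('kp',on_z('wrist',q,.025,po).round(4))
print('kp tri',tri(ray('scene',S(258,433)),ray('wrist',(291,198),po)).round(4))
print('tr tri',tri(ray('scene',S(213,296)),ray('wrist',(434,189),po)).round(4))
E
```

```text
[300.08145142  20.26882744] (33.723793029785156, 38.87401580810547) [248.52762222 112.11291504] (42.409324645996094, 44.17869186401367)
[437.11318779 115.0278759 ] (36.06592559814453, 42.16958999633789)
ringL tri [0.5004 0.3919 0.0109] [0.5001 0.3916 0.014 ]
ringS tri [0.6028 0.3355 0.0101] [0.6021 0.3355 0.014 ]
nestS [0.5078 0.1612 0.0146] [0.5081 0.1613 0.015 ]
nS corner [0.5584 0.2178 0.013 ]
nS corner [0.5707 0.1229 0.013 ]
nS corner [0.4584 0.1044 0.013 ]
nS corner [0.4447 0.2011 0.013 ]
kp [0.4334 0.3635 0.025 ]
kp [0.4362 0.3061 0.025 ]
kp [0.3581 0.301  0.025 ]
kp [0.3564 0.3631 0.025 ]
kp tri [0.395  0.3334 0.0194]
tr tri [0.4202 0.1607 0.0411]
```

```bash
python3 -c "
from h import *
plan(.602,.3355,.12,8.4)"
```

```text
pos [0.4226 0.3505 0.2698] yaw 2.9 -> shift [0.5952 0.08   0.4987] yaw -0.0459 rows 5.6 t 1.0 F [ 0.6 -0.3 -0.2] op 0.998
```

apply_moves --series '[{"jaw": -0.3, "x": 0.595, "y": 0.08, "z": 0.5, "yaw": -0.046}, {"jaw": -0.3, "x": 0.595, "y": 0.08, "z": 0.5, "yaw": -0.046}, {"jaw": -0.3, "x": 0.595, "y": 0.08, "z": 0.5, "yaw": -0.046}, {"jaw": -0.3, "x": 0.595, "y": 0.08, "z": 0.5, "yaw": -0.046}, {"jaw": -0.3, "x": 0.595, "y": 0.08, "z": 0.5, "yaw": -0.046}, {"jaw": -0.3, "x": 0.595, "y": 0.08, "z": 0.5, "yaw": -0.046}, {"jaw": -0.3, "x": 0.595, "y": 0.08, "z": 0.5, "yaw": -0.046}, {"jaw": -0.3, "x": 0.595, "y": 0.08, "z": 0.5, "yaw": -0.046}]'

```text
clock: 1.7
position: [0.601, 0.3365, 0.1177]
tool_rot: [3.13, 0.233, -0.006]
contact_force: [-0.3, -0.3, 0.0]
opening: 0.65
grasp_force: 0.0
```

```bash
python3 - <<'E'
from h import *
im=snap('w2');po=load('w2')
uv=proj('wrist',[.602,.3355,.012],po).astype(int);x0,y0=uv-75
m=(im[y0:y0+150,x0:x0+150].astype(int).sum(2)<240).astype(np.uint8)
for c in cv2.findContours(m,0,1)[0]:
    if cv2.contourArea(c)>1500:
        e=cv2.fitEllipse(c);q=np.array(e[0])+[x0,y0];X=on_z('wrist',q,.013,po);print(uv,q,e[1],X.round(4));plan(X[0],X[1],.03)
E
```

```text
[280 206] [280.9894104  207.69569397] (45.48851013183594, 46.85503387451172) [0.6015 0.3354 0.013 ]
pos [0.6012 0.3371 0.1199] yaw 8.6 -> shift [0.0006 0.0055 0.2996] yaw 0.0 rows 2.2 t 1.8 F [1.1 0.2 0.6] op 0.651
```

View pics/w2.png

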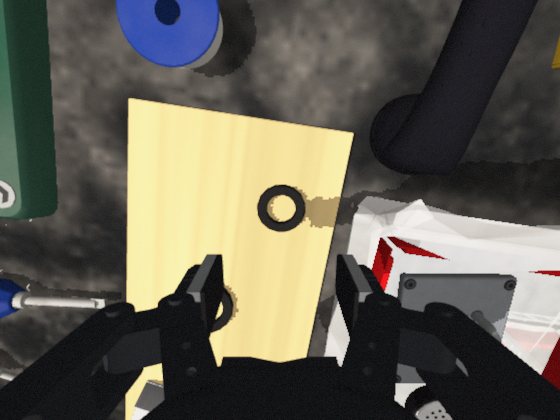

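apply_moves --series '[{"jaw": -0.3, "x": 0.001, "y": 0.005, "z": 0.25}, {"jaw": -0.3, "x": 0.001, "y": 0.005, "z": 0.32}, {"jaw": -0.3, "x": 0.001, "y": 0.005, "z": 0.345}, {"jaw": -0.3, "x": 0.001, "y": 0.005, "z": 0.352}, {"jaw": -0.3, "x": 0.001, "y": 0.005, "z": 0.352}]'

```text
schema error: expected keys jaw, x, y, z, yaw
```

apply_moves --series '[{"jaw": -0.3, "x": 0.001, "y": 0.005, "z": 0.25, "yaw": 0}, {"jaw": -0.3, "x": 0.001, "y": 0.005, "z": 0.32, "yaw": 0}, {"jaw": -0.3, "x": 0.001, "y": 0.005, "z": 0.345, "yaw": 0}, {"jaw": -0.3, "x": 0.001, "y": 0.005, "z": 0.352, "yaw": 0}, {"jaw": -0.3, "x": 0.001, "y": 0.005, "z": 0.352, "yaw": 0}]'

```text
clock: 2.17
position: [0.6017, 0.3357, 0.0157]
tool_rot: [3.132, 0.236, 0.001]
contact_force: [-0.5, 0.2, 1.2]
opening: 0.653
grasp_force: 0.0
```

apply_moves --series '[{"jaw": -0.3, "x": 0, "y": 0, "z": 0.007, "yaw": 0}, {"jaw": -0.3, "x": 0, "y": 0, "z": 0.014, "yaw": 0}, {"jaw": -0.3, "x": 0, "y": 0, "z": 0.014, "yaw": 0}]'

```text
clock: 2.42
position: [0.6032, 0.3358, 0.0127]
tool_rot: [-3.131, -0.234, -0.005]
contact_force: [-0.6, -0.3, -0.0]
opening: 0.648
grasp_force: 0.0
```

apply_moves --series '[{"jaw": -0.3, "x": 0, "y": 0, "z": 0.006, "yaw": 0}, {"jaw": -0.3, "x": 0, "y": 0, "z": 0.012, "yaw": 0}, {"jaw": -0.3, "x": 0, "y": 0, "z": 0.012, "yaw": 0}]'

```text
clock: 2.67
position: [0.6024, 0.3347, 0.0068]
tool_rot: [-3.133, -0.233, 0.0]
contact_force: [0.1, -0.3, -0.8]
opening: 0.65
grasp_force: 0.0
```

apply_moves --series '[{"jaw": -0.3, "x": 0, "y": 0, "z": 0.007, "yaw": 0}, {"jaw": -0.1, "x": 0, "y": 0, "z": 0.007, "yaw": 0}, {"jaw": 0.0, "x": 0, "y": 0, "z": 0.007, "yaw": 0}, {"jaw": 0.0, "x": 0, "y": 0, "z": 0.007, "yaw": 0}]'

```text
clock: 3.0
position: [0.6046, 0.3353, 0.0087]
tool_rot: [-3.132, -0.234, -0.009]
contact_force: [-2.3, -2.8, 14.3]
opening: 0.501
grasp_force: 7.0
```

```bash
python3 - <<'E'
from h import *
snap('w3');plan(.6,.3355,.007)
im=cv2.imread('pics/w3.png')[180:420,110:450]; cv2.imwrite('pics/w3c.png',cv2.resize(im,None,fx=2.2,fy=2.2,interpolation=2))
E
```

```text
pos [0.6046 0.3353 0.0087] yaw 8.6 -> shift [-0.0151 -0.003   0.0056] yaw 0.0 rows 0.1 t 3.0 F [-2.9 -0.9 13.8] op 0.508
```

View pics/w3c.png

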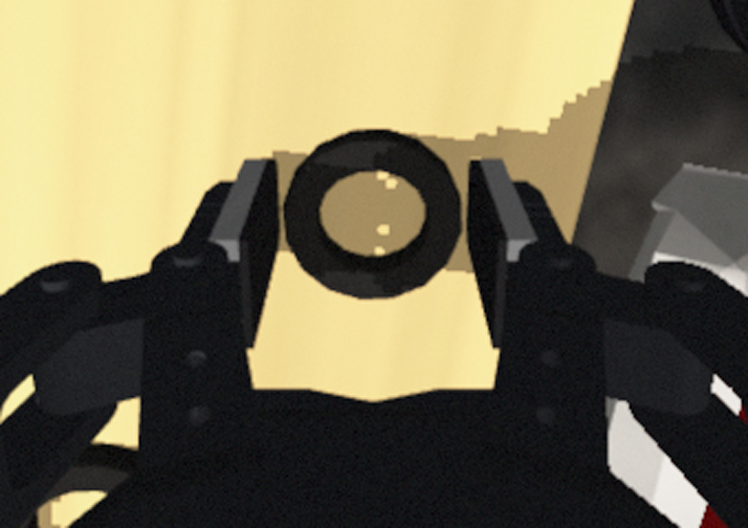

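apply_moves --series '[{"jaw": 0.0, "x": 0, "y": 0, "z": -0.01, "yaw": 0}, {"jaw": 0.3, "x": 0, "y": 0, "z": -0.01, "yaw": 0}, {"jaw": 0.3, "x": 0, "y": 0, "z": -0.01, "yaw": 0}, {"jaw": 0.3, "x": 0, "y": 0, "z": -0.01, "yaw": 0}, {"jaw": 0.3, "x": 0, "y": 0, "z": -0.01, "yaw": 0}]' --squeeze 25

```text
clock: 3.47
position: [0.6033, 0.3351, 0.0098]
tool_rot: [-3.132, -0.233, -0.004]
contact_force: [-3.3, -1.2, 9.7]
opening: 0.455
grasp_force: 24.0
```

```bash
python3 -c "
from h import *
plan(.508,.1613,.12,8.4)"
```

```text
pos [0.6033 0.3351 0.0098] yaw 8.5 -> shift [-0.3992  0.5255 -0.3686] yaw 0.001 rows 5.4 t 3.5 F [-3.3 -1.2  9.7] op 0.455
```

apply_moves --series '[{"jaw": 0.3, "x": 0, "y": 0, "z": -0.13, "yaw": 0}, {"jaw": 0.3, "x": 0, "y": 0, "z": -0.26, "yaw": 0}, {"jaw": 0.3, "x": 0, "y": 0, "z": -0.36, "yaw": 0}, {"jaw": 0.3, "x": -0.4, "y": 0.525, "z": -0.37, "yaw": 0}, {"jaw": 0.3, "x": -0.4, "y": 0.525, "z": -0.37, "yaw": 0}, {"jaw": 0.3, "x": -0.4, "y": 0.525, "z": -0.37, "yaw": 0}, {"jaw": 0.3, "x": -0.4, "y": 0.525, "z": -0.37, "yaw": 0}, {"jaw": 0.3, "x": -0.4, "y": 0.525, "z": -0.37, "yaw": 0}, {"jaw": 0.3, "x": -0.4, "y": 0.525, "z": -0.37, "yaw": 0}, {"jaw": 0.3, "x": -0.4, "y": 0.525, "z": -0.37, "yaw": 0}]'

```text
clock: 4.3
position: [0.5064, 0.1599, 0.1191]
tool_rot: [-3.133, -0.23, -0.0]
contact_force: [0.6, 0.8, 0.1]
opening: 0.448
grasp_force: 25.2
```

```bash
python3 - <<'E'
from h import *
im=snap('w4');po=load('w4');plan(.508,.1613,.04,8.4)
print(proj('wrist',[.508,.1613,.015],po),proj('wrist',[.42,.158,.024],po))
E
```

```text
pos [0.5071 0.1609 0.119 ] yaw 8.5 -> shift [ 0.0032 -0.0006  0.2633] yaw 0.0005 rows 1.9 t 4.3 F [-0.7  0.  -0.2] op 0.451
[278.57903123 206.65172191] [267.59275296 305.54190598]
```

View pics/w4.png

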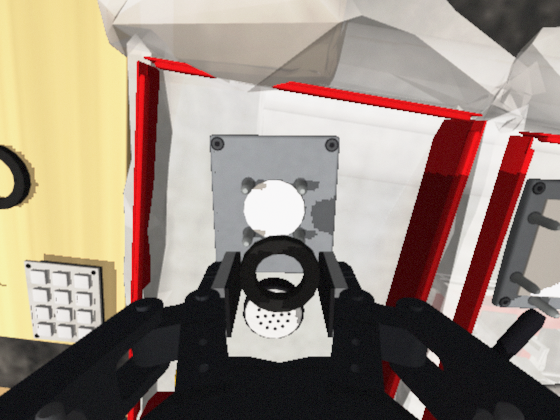

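```bash
python3 - <<'E'
from h import *
po=load('w4')
X=on_z('wrist',(274.5,207.5),.014,po);print(X.round(4));plan(X[0],X[1],.04,8.2)
print(on_z('wrist',(274,312),.024,po).round(4))
for q in[(210,136),(340,135)]:print(on_z('wrist',q,.012,po).round(4))
E
```

```text
[0.5065 0.1645 0.014 ]
pos [0.5071 0.1609 0.119 ] yaw 8.5 -> shift [-2.000e-04 -1.190e-02  2.633e-01] yaw 0.0022 rows 1.9 t 4.3 F [-0.7  0.  -0.2] op 0.451
[0.4144 0.1515 0.024 ]
[0.5561 0.2226 0.012 ]
[0.5718 0.1222 0.012 ]
```

apply_moves --series '[{"jaw": 0.3, "x": 0, "y": -0.012, "z": 0.12, "yaw": 0}, {"jaw": 0.3, "x": 0, "y": -0.012, "z": 0.24, "yaw": 0}, {"jaw": 0.3, "x": 0, "y": -0.012, "z": 0.32, "yaw": 0}, {"jaw": 0.3, "x": 0, "y": -0.012, "z": 0.335, "yaw": 0}, {"jaw": 0.3, "x": 0, "y": -0.012, "z": 0.34, "yaw": 0}]'

```text
clock: 4.77
position: [0.5075, 0.1654, 0.021]
tool_rot: [3.13, 0.238, 0.002]
contact_force: [-20.6, -3.7, 50.8]
opening: 0.45
grasp_force: 54.8
```

apply_moves --series '[{"jaw": 0.3, "x": 0, "y": 0, "z": -0.015, "yaw": 0}, {"jaw": 0.3, "x": 0, "y": 0, "z": -0.015, "yaw": 0}]'

```text
clock: 4.93
position: [0.5078, 0.1664, 0.0223]
tool_rot: [-3.132, -0.235, -0.004]
contact_force: [1.3, 0.8, 0.1]
opening: 0.455
grasp_force: 26.5
```

```bash
python3 - <<'E'
from h import *
snap('w5');plan(.5066,.1643,.015,8.4)
im=cv2.imread('pics/w5.png')[140:400,110:450]; cv2.imwrite('pics/w5c.png',cv2.resize(im,None,fx=2.2,fy=2.2,interpolation=2))
E
```

```text
pos [0.5074 0.1661 0.0215] yaw 8.6 -> shift [-0.0035  0.0056  0.0216] yaw 0.0013 rows 0.2 t 5.0 F [-0.7  0.6  0.4] op 0.451
```

View pics/w5c.png

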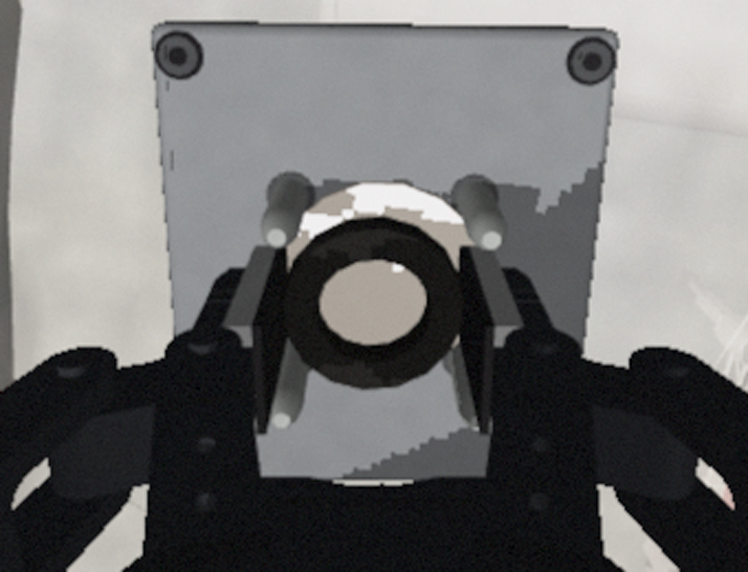

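apply_moves --series '[{"jaw": 0.3, "x": -0.002, "y": 0.006, "z": 0.0, "yaw": 0}, {"jaw": 0.3, "x": -0.002, "y": 0.006, "z": 0.004, "yaw": 0}, {"jaw": 0.3, "x": -0.002, "y": 0.006, "z": 0.006, "yaw": 0}]'

```text
clock: 5.23
position: [0.5074, 0.1643, 0.0212]
tool_rot: [-3.132, -0.235, -0.004]
contact_force: [-7.2, 3.3, 21.3]
opening: 0.446
grasp_force: 38.6
```

apply_moves --series '[{"jaw": -0.2, "x": 0, "y": 0, "z": 0, "yaw": 0}, {"jaw": -0.2, "x": 0, "y": 0, "z": 0, "yaw": 0}, {"jaw": -0.2, "x": 0, "y": 0, "z": 0, "yaw": 0}, {"jaw": -0.2, "x": 0, "y": 0, "z": -0.12, "yaw": 0}, {"jaw": -0.2, "x": 0, "y": 0, "z": -0.26, "yaw": 0}, {"jaw": -0.2, "x": 0, "y": 0, "z": -0.34, "yaw": 0}, {"jaw": -0.2, "x": 0, "y": 0, "z": -0.34, "yaw": 0}]'

```text
clock: 5.82
position: [0.5095, 0.1641, 0.1271]
tool_rot: [-3.13, -0.234, -0.015]
contact_force: [0.1, 0.3, -0.8]
opening: 0.6
grasp_force: 0.0
```

```bash
python3 - <<'E'
from h import *
snap('w6');plan(.5001,.3917,.12,8.4)
im=cv2.imread('pics/w6.png')[110:350,120:420]; cv2.imwrite('pics/w6c.png',cv2.resize(im,None,fx=2.2,fy=2.2,interpolation=2))
E
```

```text
pos [0.5079 0.1637 0.1241] yaw 8.5 -> shift [ 0.0867 -0.7555  0.0154] yaw 0.0009 rows 5.5 t 5.9 F [-0.9 -0.7 -0.7] op 0.599
```

View pics/w6c.png

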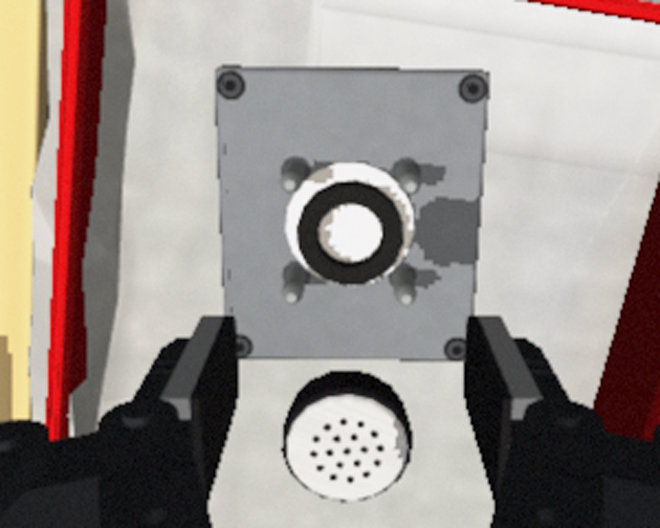

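```bash
python3 - <<'E'
from h import *
po=load('w6');print(po)
print('pad',on_z('wrist',(279,211),.019,po).round(4),'ring',on_z('wrist',(279.5,216),.027,po).round(4),'tr',on_z('wrist',(278,312.7),.028,po).round(4))
E
```

```text
[[0.5094720115255634, 0.16407575198757346, 0.12708847344419177], [-3.130009620090202, -0.23401651092341808, -0.01462378335496172]]
pad [0.5073 0.1648 0.019 ] ring [0.5054 0.164  0.027 ] tr [0.4161 0.1519 0.028 ]
```

apply_moves --series '[{"jaw": -0.6, "x": 0.087, "y": -0.755, "z": 0.015, "yaw": 0.06}, {"jaw": -0.6, "x": 0.087, "y": -0.755, "z": 0.015, "yaw": 0.06}, {"jaw": -0.6, "x": 0.087, "y": -0.755, "z": 0.015, "yaw": 0.06}, {"jaw": -0.6, "x": 0.087, "y": -0.755, "z": 0.015, "yaw": 0.06}, {"jaw": -0.6, "x": 0.087, "y": -0.755, "z": 0.015, "yaw": 0.06}, {"jaw": -0.6, "x": 0.087, "y": -0.755, "z": 0.015, "yaw": 0.06}, {"jaw": -0.6, "x": 0.087, "y": -0.755, "z": 0.015, "yaw": 0.06}, {"jaw": -0.6, "x": 0.087, "y": -0.755, "z": 0.015, "yaw": 0.06}]'

```text
clock: 6.53
position: [0.4974, 0.3913, 0.1144]
tool_rot: [3.138, 0.038, -0.005]
contact_force: [-0.2, 0.4, -0.1]
opening: 0.798
grasp_force: 0.0
```

```bash
cat >> h.py <<'E'
def dark_ring(name,X,half=80,thr=240):
    im=snap(name);po=load(name);uv=proj('wrist',X,po).astype(int);x0,y0=uv-half
    m=(im[y0:y0+2*half,x0:x0+2*half].astype(int).sum(2)<thr).astype(np.uint8)
    for c in cv2.findContours(m,0,1)[0]:
        if cv2.contourArea(c)>1500:
            e=cv2.fitEllipse(c);q=np.array(e[0])+[x0,y0];Y=on_z('wrist',q,X[2],po);print(uv,q,e[1],Y.round(4));plan(Y[0],Y[1],.012)
E
python3 -c "
from h import *
dark_ring('w7',[.5001,.3917,.013])"
```

```text
[279 206] [279.44818878 206.67381287] (62.79719161987305, 64.86618041992188) [0.4996 0.3914 0.013 ]
pos [0.4978 0.3903 0.115 ] yaw 1.3 -> shift [ 0.007  -0.0044  0.3433] yaw 0.0 rows 2.5 t 6.6 F [ 0.2 -0.9 -0. ] op 0.796
```

apply_moves --series '[{"jaw": -0.6, "x": 0.007, "y": -0.003, "z": 0.13, "yaw": 0}, {"jaw": -0.6, "x": 0.007, "y": -0.003, "z": 0.26, "yaw": 0}, {"jaw": -0.6, "x": 0.007, "y": -0.003, "z": 0.33, "yaw": 0}, {"jaw": -0.6, "x": 0.007, "y": -0.003, "z": 0.345, "yaw": 0}, {"jaw": -0.45, "x": 0.007, "y": -0.003, "z": 0.353, "yaw": 0}, {"jaw": -0.4, "x": 0.007, "y": -0.003, "z": 0.355, "yaw": 0}, {"jaw": -0.4, "x": 0.007, "y": -0.003, "z": 0.355, "yaw": 0}]'

```text
clock: 7.17
position: [0.5018, 0.3923, 0.0125]
tool_rot: [-3.139, -0.035, -0.004]
contact_force: [-0.5, -0.2, -0.5]
opening: 0.698
grasp_force: 0.0
```

apply_moves --series '[{"jaw": -0.4, "x": 0, "y": 0, "z": 0.005, "yaw": 0}, {"jaw": -0.4, "x": 0, "y": 0, "z": 0.01, "yaw": 0}, {"jaw": -0.4, "x": 0, "y": 0, "z": 0.01, "yaw": 0}]'

```text
clock: 7.42
position: [0.5008, 0.392, 0.0081]
tool_rot: [-3.14, -0.036, -0.001]
contact_force: [-0.1, -0.1, -1.1]
opening: 0.699
grasp_force: 0.0
```

apply_moves --series '[{"jaw": 0.1, "x": 0, "y": 0, "z": 0.003, "yaw": 0}, {"jaw": 0.1, "x": 0, "y": 0, "z": 0.003, "yaw": 0}, {"jaw": 0.1, "x": 0, "y": 0, "z": 0.003, "yaw": 0}, {"jaw": 0.1, "x": 0, "y": 0, "z": 0.003, "yaw": 0}, {"jaw": 0.1, "x": 0, "y": 0, "z": 0.003, "yaw": 0}]'

```text
clock: 7.83
position: [0.501, 0.3921, 0.0079]
tool_rot: [-3.141, -0.037, -0.002]
contact_force: [-2.0, -1.1, 5.7]
opening: 0.612
grasp_force: 25.3
```

```bash
python3 -c "
from h import *
plan(.508,-.318,.16,1);plan(.508,-.1,.16,1)"
```

```text
pos [0.501  0.3921 0.0079] yaw 1.3 -> shift [-0.0313  2.3666 -0.5085] yaw 0.0028 rows 17.4 t 7.8 F [-2.  -1.1  5.7] op 0.612
pos [0.501  0.3921 0.0079] yaw 1.3 -> shift [-0.0143  1.6401 -0.508 ] yaw 0.0028 rows 12.4 t 7.8 F [-2.  -1.1  5.7] op 0.612
```

apply_moves --series '[{"jaw": 0.1, "x": 0, "y": 0, "z": -0.13, "yaw": 0}, {"jaw": 0.1, "x": 0, "y": 0, "z": -0.26, "yaw": 0}, {"jaw": 0.1, "x": 0, "y": 0.1, "z": -0.38, "yaw": 0}, {"jaw": 0.1, "x": 0, "y": 1, "z": -0.4, "yaw": 0}, {"jaw": 0.1, "x": 0, "y": 1, "z": -0.4, "yaw": 0}, {"jaw": 0.1, "x": 0, "y": 1, "z": -0.4, "yaw": 0}, {"jaw": 0.1, "x": 0, "y": 1, "z": -0.4, "yaw": 0}, {"jaw": 0.1, "x": 0, "y": 1, "z": -0.4, "yaw": 0}, {"jaw": 0.1, "x": 0, "y": 1, "z": -0.4, "yaw": 0}, {"jaw": 0.1, "x": 0, "y": 1, "z": -0.4, "yaw": 0}]'

```text
clock: 8.67
position: [0.5069, 0.0885, 0.1272]
tool_rot: [3.141, 0.033, 0.001]
contact_force: [-0.1, 0.4, -0.2]
opening: 0.608
grasp_force: 26.5
```

apply_moves --series '[{"jaw": 0.1, "x": 0, "y": 1, "z": 0, "yaw": 0}, {"jaw": 0.1, "x": 0, "y": 1, "z": 0, "yaw": 0}, {"jaw": 0.1, "x": 0, "y": 1, "z": 0, "yaw": 0}, {"jaw": 0.1, "x": 0, "y": 1, "z": 0, "yaw": 0}, {"jaw": 0.1, "x": 0, "y": 1, "z": 0, "yaw": 0}, {"jaw": 0.1, "x": 0, "y": 1, "z": 0, "yaw": 0}, {"jaw": 0.1, "x": 0, "y": 1, "z": 0, "yaw": 0}, {"jaw": 0.1, "x": 0, "y": 1, "z": 0, "yaw": 0}]'

```text
clock: 9.33
position: [0.5137, -0.2132, 0.1266]
tool_rot: [3.14, 0.029, -0.0]
contact_force: [-0.6, -0.3, -0.4]
opening: 0.613
grasp_force: 26.5
```

```bash
python3 -c "
from h import *
plan(.508,-.318,.12,1);snap('w8')"
```

```text
pos [ 0.5137 -0.2132  0.1266] yaw 1.1 -> shift [-0.0255  0.3489  0.0226] yaw 0.0006 rows 2.5 t 9.3 F [-0.6 -0.3 -0.4] op 0.613
```

apply_moves --series '[{"jaw": 0.1, "x": -0.025, "y": 0.35, "z": 0, "yaw": 0}, {"jaw": 0.1, "x": -0.025, "y": 0.35, "z": 0, "yaw": 0}, {"jaw": 0.1, "x": -0.025, "y": 0.35, "z": 0, "yaw": 0}, {"jaw": 0.1, "x": -0.025, "y": 0.35, "z": 0, "yaw": 0}, {"jaw": 0.1, "x": -0.025, "y": 0.35, "z": 0, "yaw": 0}]'

```text
clock: 9.8
position: [0.5089, -0.3135, 0.1262]
tool_rot: [-3.141, -0.033, 0.001]
contact_force: [0.2, 0.9, -0.1]
opening: 0.613
grasp_force: 26.6
```

```bash
python3 - <<'E'
from h import *
snap('w9')
a,b=[cv2.resize(cv2.imread(f'pics/{n}.png'),(400,300),interpolation=cv2.INTER_AREA) for n in('w8','w1')]
c=cv2.imread('pics/w9.png')[60:360,80:480]
cv2.imwrite('pics/m9.png',np.vstack([np.hstack([a,b]),np.hstack([c,a*0])])[:600])
plan(.508,-.318,.12,1)
E
```

```text
pos [ 0.5092 -0.3127  0.1264] yaw 1.3 -> shift [-0.0042  0.0176  0.0213] yaw 0.0023 rows 0.2 t 9.8 F [ 1.1  1.  -0.3] op 0.612
```

View pics/m9.png

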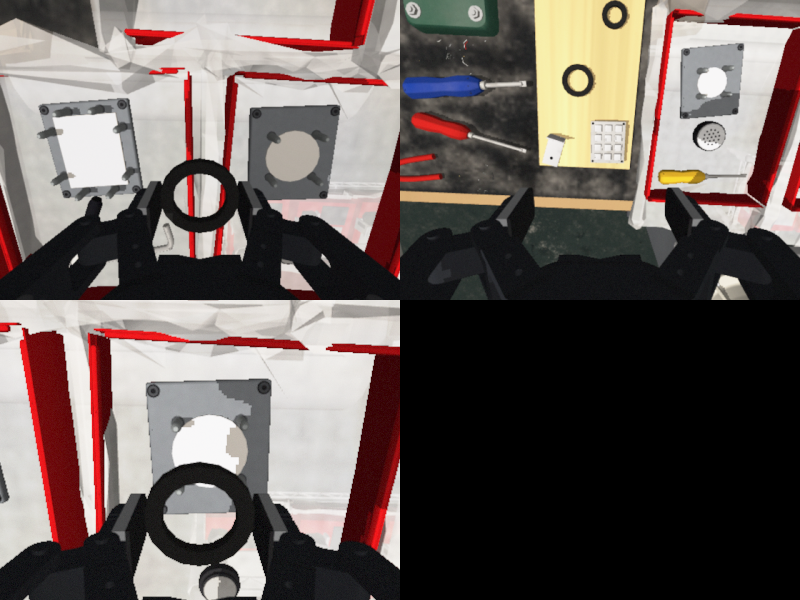

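```bash
python3 - <<'E'
from h import *
po=load('w9');f=lambda q,z:on_z('wrist',q,z,po)
def fit(c): 
    print([x[:2].round(4) for x in c]); m=np.mean(c,0); u=(c[0]+c[1]-c[2]-c[3]); v=(c[0]+c[3]-c[1]-c[2]); print('centre',m.round(4),'len',np.linalg.norm(u[:2])/2,np.linalg.norm(v[:2])/2,'yaw',np.degrees(np.arctan2(u[1],u[0])),np.degrees(np.arctan2(-v[0],v[1])))
fit([f(q,.016) for q in[(227,142),(350,139),(348,273),(234,273)]])
print('padL',f((290,212),.018).round(4),'recv top',f((298,343),.022).round(4))
po=load('w8')
fit([f((u/.714,v/.714),.016) for u,v in[(38,107),(131,98),(143,190),(62,198)]]); print('padR',f((129,210),.018).round(4))
fit([f((u/.714,v/.714),.016) for u,v in[(248,108),(340,104),(328,200),(248,198)]])
E
```

```text
[array([ 0.5615, -0.2702]), array([ 0.5659, -0.3679]), array([ 0.4481, -0.3763]), array([ 0.4458, -0.2735])]
centre [ 0.5053 -0.322   0.016 ] len 0.11688988734213532 0.10026108343062488 yaw 2.8624185231871455 1.9120988615025452
padL [ 0.505  -0.3221  0.018 ] recv top [ 0.3768 -0.3336  0.022 ]
[array([ 0.5575, -0.0307]), array([ 0.5694, -0.1357]), array([ 0.4568, -0.1432]), array([ 0.4437, -0.0398])]
centre [ 0.5068 -0.0873  0.016 ] len 0.11344156987388851 0.10494435496095497 yaw 4.193023542462106 6.839694666326869
padR [ 0.5088 -0.0865  0.018 ]
[array([ 0.5609, -0.2667]), array([ 0.5673, -0.3695]), array([ 0.4472, -0.3781]), array([ 0.4481, -0.2759])]
centre [ 0.5059 -0.3225  0.016 ] len 0.11679482794327055 0.10255025999396858 yaw 4.382642371687793 1.525537474434447
```

apply_moves --series '[{"jaw": 0.1, "x": -0.007, "y": 0.03, "z": 0.1, "yaw": -0.01}, {"jaw": 0.1, "x": -0.007, "y": 0.03, "z": 0.23, "yaw": -0.01}, {"jaw": 0.1, "x": -0.007, "y": 0.03, "z": 0.31, "yaw": -0.01}, {"jaw": 0.1, "x": -0.007, "y": 0.03, "z": 0.335, "yaw": -0.01}, {"jaw": 0.1, "x": -0.007, "y": 0.03, "z": 0.342, "yaw": -0.01}, {"jaw": 0.1, "x": -0.007, "y": 0.03, "z": 0.342, "yaw": -0.01}]'

```text
clock: 10.35
position: [0.5082, -0.3218, 0.025]
tool_rot: [3.14, 0.071, 0.001]
contact_force: [0.9, -0.2, 0.6]
opening: 0.613
grasp_force: 26.6
```

apply_moves --series '[{"jaw": 0.1, "x": 0, "y": 0, "z": 0.008, "yaw": 0}, {"jaw": 0.1, "x": 0, "y": 0, "z": 0.015, "yaw": 0}, {"jaw": 0.1, "x": 0, "y": 0, "z": 0.015, "yaw": 0}]'

```text
clock: 10.6
position: [0.5079, -0.3223, 0.0205]
tool_rot: [3.14, 0.069, 0.003]
contact_force: [-0.2, -0.5, -0.5]
opening: 0.611
grasp_force: 26.6
```

apply_moves --series '[{"jaw": 0.1, "x": 0, "y": 0, "z": 0.005, "yaw": 0}, {"jaw": 0.1, "x": 0, "y": 0, "z": 0.01, "yaw": 0}, {"jaw": 0.1, "x": 0, "y": 0, "z": 0.01, "yaw": 0}]'

```text
clock: 10.85
position: [0.508, -0.3225, 0.0198]
tool_rot: [3.139, 0.07, 0.004]
contact_force: [-4.7, 5.3, 16.9]
opening: 0.609
grasp_force: 27.9
```

apply_moves --series '[{"jaw": -0.5, "x": 0, "y": 0, "z": 0, "yaw": 0}, {"jaw": -0.5, "x": 0, "y": 0, "z": 0, "yaw": 0}, {"jaw": -0.5, "x": 0, "y": 0, "z": -0.02, "yaw": 0}, {"jaw": -0.5, "x": 0, "y": 0, "z": -0.13, "yaw": 0}, {"jaw": -0.5, "x": 0, "y": 0, "z": -0.26, "yaw": 0}, {"jaw": -0.5, "x": 0, "y": 0, "z": -0.35, "yaw": 0}, {"jaw": -0.5, "x": 0, "y": 0, "z": -0.35, "yaw": 0}]'

```text
clock: 11.43
position: [0.5105, -0.3245, 0.1291]
tool_rot: [3.134, 0.07, 0.016]
contact_force: [1.2, -0.5, 0.6]
opening: 0.752
grasp_force: 0.0
```

```bash
python3 - <<'E'
from h import *
snap('w10');plan(.3768,-.3336,.13)
def m(X): return load(X)
E
```

```text
pos [ 0.5093 -0.3234  0.1258] yaw 2.5 -> shift [-0.4428  0.0145 -0.0171] yaw 0.0 rows 3.2 t 11.5 F [ 0.2 -0.2 -0.4] op 0.747
```

apply_moves --series '[{"jaw": -0.35, "x": -0.443, "y": 0.014, "z": 0, "yaw": 0}, {"jaw": -0.35, "x": -0.443, "y": 0.014, "z": 0, "yaw": 0}, {"jaw": -0.35, "x": -0.443, "y": 0.014, "z": 0, "yaw": 0}, {"jaw": -0.35, "x": -0.443, "y": 0.014, "z": 0, "yaw": 0}, {"jaw": -0.35, "x": -0.443, "y": 0.014, "z": 0, "yaw": 0}, {"jaw": -0.35, "x": -0.443, "y": 0.014, "z": 0, "yaw": 0}]'

```text
clock: 11.98
position: [0.3742, -0.3324, 0.1214]
tool_rot: [-3.141, -0.067, 0.0]
contact_force: [0.3, -0.2, -0.1]
opening: 0.676
grasp_force: 0.0
```

```bash
python3 - <<'E'
from h import *
snap('w11')
a=cv2.imread('pics/w10.png')[60:360,80:480];b=cv2.imread('pics/w11.png')[110:410,80:480]
cv2.imwrite('pics/m11.png',np.hstack([a,b]));plan(.3768,-.3336,.03)
E
```

```text
pos [ 0.375  -0.3324  0.1214] yaw 2.5 -> shift [0.0059 0.0044 0.3045] yaw 0.0 rows 2.2 t 12.0 F [ 0.3 -0.8 -0.1] op 0.676
```

View pics/m11.png

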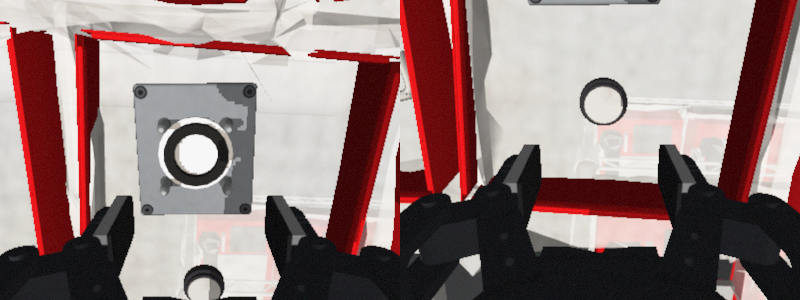

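```bash
python3 - <<'E'
from h import *
po=load('w11');X=on_z('wrist',(284,215),.021,po);print(X.round(4));plan(X[0],X[1],.013)
E
```

```text
[ 0.37   -0.3359  0.021 ]
pos [ 0.375  -0.3324  0.1214] yaw 2.5 -> shift [-0.017   0.0111  0.3612] yaw 0.0 rows 2.6 t 12.0 F [ 0.3 -0.8 -0.1] op 0.676
```

apply_moves --series '[{"jaw": -0.35, "x": -0.013, "y": 0.011, "z": 0.12, "yaw": 0}, {"jaw": -0.35, "x": -0.013, "y": 0.011, "z": 0.24, "yaw": 0}, {"jaw": -0.35, "x": -0.013, "y": 0.011, "z": 0.32, "yaw": 0}, {"jaw": -0.35, "x": -0.013, "y": 0.011, "z": 0.35, "yaw": 0}, {"jaw": -0.35, "x": -0.013, "y": 0.011, "z": 0.362, "yaw": 0}, {"jaw": -0.35, "x": -0.013, "y": 0.011, "z": 0.362, "yaw": 0}, {"jaw": 0.3, "x": -0.013, "y": 0.011, "z": 0.362, "yaw": 0}, {"jaw": 0.3, "x": -0.013, "y": 0.011, "z": 0.362, "yaw": 0}, {"jaw": 0.3, "x": -0.013, "y": 0.011, "z": 0.362, "yaw": 0}, {"jaw": 0.3, "x": -0.013, "y": 0.011, "z": 0.362, "yaw": 0}]'

```text
clock: 12.87
position: [0.3725, -0.3365, 0.0146]
tool_rot: [3.139, 0.069, 0.006]
contact_force: [1.5, 1.0, 6.5]
opening: 0.455
grasp_force: 25.5
```

```bash
python3 - <<'E'
from h import *
plan(.509,.1645,.15,8.4)
E
```

```text
pos [ 0.3725 -0.3365  0.0146] yaw 2.5 -> shift [ 0.53   -1.6473 -0.4532] yaw -0.0489 rows 12.9 t 12.9 F [1.5 1.  6.5] op 0.455
```

apply_moves --series '[{"jaw": 0.3, "x": 0, "y": 0, "z": -0.13, "yaw": 0}, {"jaw": 0.3, "x": 0, "y": 0, "z": -0.26, "yaw": 0}, {"jaw": 0.3, "x": 0, "y": -0.05, "z": -0.38, "yaw": 0}, {"jaw": 0.3, "x": 0.3, "y": -0.9, "z": -0.44, "yaw": 0}, {"jaw": 0.3, "x": 0.3, "y": -0.9, "z": -0.44, "yaw": 0}, {"jaw": 0.3, "x": 0.3, "y": -0.9, "z": -0.44, "yaw": 0}, {"jaw": 0.3, "x": 0.3, "y": -0.9, "z": -0.44, "yaw": 0}, {"jaw": 0.3, "x": 0.3, "y": -0.9, "z": -0.44, "yaw": 0}, {"jaw": 0.3, "x": 0.3, "y": -0.9, "z": -0.44, "yaw": 0}, {"jaw": 0.3, "x": 0.3, "y": -0.9, "z": -0.44, "yaw": 0}]'

```text
clock: 13.7
position: [0.4498, -0.0586, 0.1457]
tool_rot: [-3.14, -0.072, -0.003]
contact_force: [-0.2, -0.9, -0.6]
opening: 0.453
grasp_force: 25.5
```

```bash
python3 - <<'E'
from h import *
plan(.509,.1645,.13,8.4)
E
```

```text
pos [ 0.4498 -0.0586  0.1457] yaw 2.6 -> shift [ 0.2312 -0.7338  0.0533] yaw -0.0481 rows 5.5 t 13.7 F [-0.2 -0.9 -0.6] op 0.453
```

apply_moves --series '[{"jaw": 0.3, "x": 0.23, "y": -0.734, "z": 0.05, "yaw": -0.048}, {"jaw": 0.3, "x": 0.23, "y": -0.734, "z": 0.05, "yaw": -0.048}, {"jaw": 0.3, "x": 0.23, "y": -0.734, "z": 0.05, "yaw": -0.048}, {"jaw": 0.3, "x": 0.23, "y": -0.734, "z": 0.05, "yaw": -0.048}, {"jaw": 0.3, "x": 0.23, "y": -0.734, "z": 0.05, "yaw": -0.048}, {"jaw": 0.3, "x": 0.23, "y": -0.734, "z": 0.05, "yaw": -0.048}, {"jaw": 0.3, "x": 0.23, "y": -0.734, "z": 0.05, "yaw": -0.048}, {"jaw": 0.3, "x": 0.23, "y": -0.734, "z": 0.05, "yaw": -0.048}]'

```text
clock: 14.37
position: [0.508, 0.1619, 0.1295]
tool_rot: [3.133, 0.229, -0.002]
contact_force: [-0.1, -1.9, -0.6]
opening: 0.452
grasp_force: 25.5
```

```bash
python3 - <<'E'
from h import *
im=snap('w12');plan(.509,.1645,.04,8.4);po=load('w12')
print(proj('wrist',[.509,.1645,.019],po))
x0,y0=(proj('wrist',[.508,.1645,.019],po)-35).astype(int)
m=(im[y0:y0+70,x0:x0+70].min(2)>215).astype(np.uint8)
ys,xs=np.nonzero(m);print('white bbox',x0+xs.min(),x0+xs.max(),y0+ys.min(),y0+ys.max())
E
```

```text
pos [0.5079 0.1609 0.1297] yaw 8.3 -> shift [ 0.0054 -0.0113  0.2991] yaw -0.0008 rows 2.2 t 14.4 F [ 0.1 -0.9 -0.4] op 0.456
[277.04240862 204.99801576]
white bbox 248 304 180 228
```

apply_moves --series '[{"jaw": 0.3, "x": 0.004, "y": -0.012, "z": 0.08, "yaw": 0}, {"jaw": 0.3, "x": 0.004, "y": -0.012, "z": 0.2, "yaw": 0}, {"jaw": 0.3, "x": 0.004, "y": -0.012, "z": 0.28, "yaw": 0}, {"jaw": 0.3, "x": 0.004, "y": -0.012, "z": 0.308, "yaw": 0}, {"jaw": 0.3, "x": 0.004, "y": -0.012, "z": 0.315, "yaw": 0}, {"jaw": 0.3, "x": 0.004, "y": -0.012, "z": 0.315, "yaw": 0}]'

```text
clock: 14.92
position: [0.5095, 0.1641, 0.0362]
tool_rot: [3.133, 0.225, 0.001]
contact_force: [0.4, 0.0, -0.5]
opening: 0.452
grasp_force: 27.0
```

apply_moves --series '[{"jaw": 0.3, "x": 0, "y": 0, "z": 0.008, "yaw": 0}, {"jaw": 0.3, "x": 0, "y": 0, "z": 0.016, "yaw": 0}, {"jaw": 0.3, "x": 0, "y": 0, "z": 0.02, "yaw": 0}, {"jaw": 0.3, "x": 0, "y": 0, "z": 0.02, "yaw": 0}]'

```text
clock: 15.25
position: [0.5105, 0.1651, 0.0335]
tool_rot: [-3.132, -0.228, -0.007]
contact_force: [-7.0, -1.2, 19.5]
opening: 0.45
grasp_force: 28.7
```

apply_moves --series '[{"jaw": -0.2, "x": 0, "y": 0, "z": 0, "yaw": 0}, {"jaw": -0.2, "x": 0, "y": 0, "z": 0, "yaw": 0}, {"jaw": -0.2, "x": 0, "y": 0, "z": -0.02, "yaw": 0}, {"jaw": -0.2, "x": 0, "y": 0, "z": -0.12, "yaw": 0}, {"jaw": -0.5, "x": 0, "y": 0, "z": -0.24, "yaw": 0}, {"jaw": -0.6, "x": 0, "y": 0, "z": -0.32, "yaw": 0}, {"jaw": -0.6, "x": 0, "y": 0, "z": -0.32, "yaw": 0}]'

```text
clock: 15.83
position: [0.5125, 0.166, 0.132]
tool_rot: [-3.13, -0.228, -0.017]
contact_force: [0.6, 0.8, 0.8]
opening: 0.8
grasp_force: 0.0
```

```bash
python3 - <<'E'
from h import *
im=snap('w13');plan(.4175,.1525,.12,8.4)
cv2.imwrite('pics/w13c.png',cv2.resize(cv2.imread('pics/w13.png')[110:350,120:420],None,fx=2.2,fy=2.2,interpolation=2))
E
```

```text
pos [0.511  0.1657 0.1291] yaw 8.3 -> shift [-0.315  -0.0014  0.0283] yaw -0.001 rows 2.3 t 15.9 F [-0.5  0.4 -0.1] op 0.799
```

View pics/w13c.png

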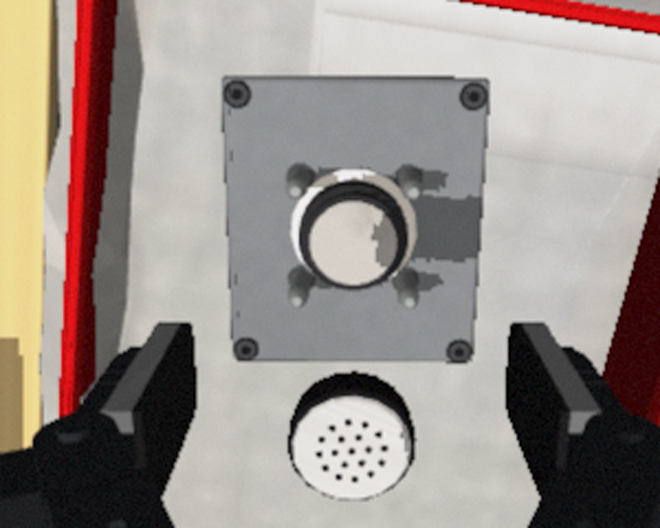

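apply_moves --series '[{"jaw": -0.65, "x": -0.315, "y": 0, "z": 0.02, "yaw": 0}, {"jaw": -0.65, "x": -0.315, "y": 0, "z": 0.02, "yaw": 0}, {"jaw": -0.65, "x": -0.315, "y": 0, "z": 0.02, "yaw": 0}, {"jaw": -0.65, "x": -0.315, "y": 0, "z": 0.02, "yaw": 0}, {"jaw": -0.65, "x": -0.315, "y": 0, "z": 0.02, "yaw": 0}, {"jaw": -0.65, "x": -0.315, "y": 0, "z": 0.02, "yaw": 0}]'

```text
clock: 16.38
position: [0.416, 0.1513, 0.1195]
tool_rot: [-3.133, -0.227, -0.001]
contact_force: [0.4, 0.7, 0.4]
opening: 0.826
grasp_force: 0.0
```

```bash
python3 - <<'E'
from h import *
im=snap('w14');po=load('w14')
uv=proj('wrist',[.4165,.152,.02],po).astype(int);x0,y0=uv-60
g=im[y0:y0+120,x0:x0+120].astype(int).sum(2)
m=(g<300).astype(np.uint8); m=cv2.morphologyEx(m,cv2.MORPH_OPEN,np.ones((3,3)))
for c in cv2.findContours(m,0,1)[0]:
    if cv2.contourArea(c)>200: print(cv2.boundingRect(c)+np.array([x0,y0,0,0]),uv)
for z,q in((.028,),(.0085,)) if 0 else (): pass
cv2.imwrite('pics/w14c.png',cv2.resize(cv2.imread('pics/w14.png')[y0-30:y0+150,x0-60:x0+180],None,fx=3,fy=3,interpolation=2))
print(x0-60,y0-30);plan(.417,.152,.02,8.4)
E
```

```text
[258 178  51  21] [279 209]
159 119
pos [0.4162 0.1514 0.1193] yaw 8.3 -> shift [ 0.0029 -0.0017  0.3312] yaw -0.0012 rows 2.4 t 16.4 F [ 0.5 -0.6  0.3] op 0.825
```

View pics/w14c.png

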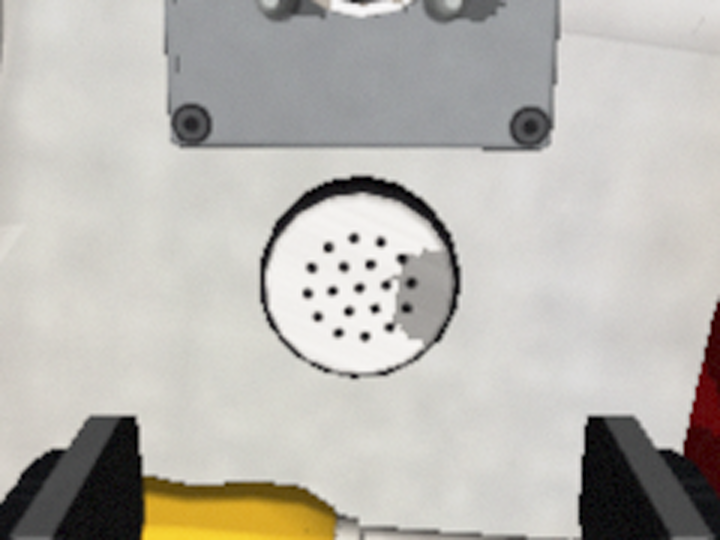

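```bash
python3 - <<'E'
from h import *
po=load('w14');X=on_z('wrist',(278.7,215),.028,po);print(X.round(4));plan(X[0]+.001,X[1],.016)
E
```

```text
[0.4145 0.1521 0.028 ]
pos [0.4162 0.1514 0.1193] yaw 8.3 -> shift [-0.002  -0.0028  0.3445] yaw 0.0 rows 2.5 t 16.4 F [ 0.5 -0.6  0.3] op 0.825
```

apply_moves --series '[{"jaw": -0.65, "x": -0.002, "y": -0.003, "z": 0.12, "yaw": 0}, {"jaw": -0.65, "x": -0.002, "y": -0.003, "z": 0.24, "yaw": 0}, {"jaw": -0.65, "x": -0.002, "y": -0.003, "z": 0.32, "yaw": 0}, {"jaw": -0.65, "x": -0.002, "y": -0.003, "z": 0.34, "yaw": 0}, {"jaw": -0.65, "x": -0.002, "y": -0.003, "z": 0.34, "yaw": 0}, {"jaw": 0.1, "x": -0.002, "y": -0.003, "z": 0.34, "yaw": 0}, {"jaw": 0.1, "x": -0.002, "y": -0.003, "z": 0.34, "yaw": 0}, {"jaw": 0.1, "x": -0.002, "y": -0.003, "z": 0.34, "yaw": 0}, {"jaw": 0.1, "x": -0.002, "y": -0.003, "z": 0.34, "yaw": 0}]' --squeeze 30

```text
clock: 17.18
position: [0.4163, 0.1529, 0.0191]
tool_rot: [-3.131, -0.227, -0.006]
contact_force: [-0.4, 1.4, 5.6]
opening: 0.612
grasp_force: 31.9
```

```bash
python3 - <<'E'
from h import *
plan(.5075,-.322,.16,2.5)
E
```

```text
pos [0.4163 0.1529 0.0191] yaw 8.3 -> shift [ 0.0744  1.6094 -0.4722] yaw 0.0482 rows 12.1 t 17.2 F [-0.4  1.4  5.6] op 0.612
```

apply_moves --series '[{"jaw": 0.1, "x": 0, "y": 0, "z": -0.13, "yaw": 0}, {"jaw": 0.1, "x": 0, "y": 0, "z": -0.26, "yaw": 0}, {"jaw": 0.1, "x": 0, "y": 0.05, "z": -0.38, "yaw": 0}, {"jaw": 0.1, "x": 0.04, "y": 0.8, "z": -0.44, "yaw": 0.03}, {"jaw": 0.1, "x": 0.04, "y": 0.8, "z": -0.44, "yaw": 0.03}, {"jaw": 0.1, "x": 0.04, "y": 0.8, "z": -0.44, "yaw": 0.03}, {"jaw": 0.1, "x": 0.04, "y": 0.8, "z": -0.44, "yaw": 0.03}, {"jaw": 0.1, "x": 0.04, "y": 0.8, "z": -0.44, "yaw": 0.03}, {"jaw": 0.1, "x": 0.04, "y": 0.8, "z": -0.44, "yaw": 0.03}, {"jaw": 0.1, "x": 0.04, "y": 0.8, "z": -0.44, "yaw": 0.03}]'

```text
clock: 18.02
position: [0.4616, -0.0871, 0.1502]
tool_rot: [3.139, 0.121, 0.002]
contact_force: [-0.2, -0.3, -1.5]
opening: 0.612
grasp_force: 32.2
```

```bash
python3 - <<'E'
from h import *
plan(.5075,-.322,.14,2.5)
E
```

```text
pos [ 0.4616 -0.0871  0.1502] yaw 4.4 -> shift [0.0922 0.7924 0.0345] yaw 0.016 rows 5.7 t 18.0 F [-0.2 -0.3 -1.5] op 0.612
```

apply_moves --series '[{"jaw": 0.1, "x": 0.092, "y": 0.792, "z": 0.034, "yaw": 0.016}, {"jaw": 0.1, "x": 0.092, "y": 0.792, "z": 0.034, "yaw": 0.016}, {"jaw": 0.1, "x": 0.092, "y": 0.792, "z": 0.034, "yaw": 0.016}, {"jaw": 0.1, "x": 0.092, "y": 0.792, "z": 0.034, "yaw": 0.016}, {"jaw": 0.1, "x": 0.092, "y": 0.792, "z": 0.034, "yaw": 0.016}, {"jaw": 0.1, "x": 0.092, "y": 0.792, "z": 0.034, "yaw": 0.016}, {"jaw": 0.1, "x": 0.092, "y": 0.792, "z": 0.034, "yaw": 0.016}, {"jaw": 0.1, "x": 0.092, "y": 0.792, "z": 0.034, "yaw": 0.016}, {"jaw": 0.1, "x": 0.092, "y": 0.792, "z": 0.034, "yaw": 0.016}]'

```text
clock: 18.77
position: [0.5079, -0.3179, 0.1392]
tool_rot: [-3.14, -0.075, 0.0]
contact_force: [-0.2, 1.0, -1.0]
opening: 0.612
grasp_force: 32.3
```

```bash
python3 - <<'E'
from h import *
plan(.5078,-.3222,.045,2.5)
E
```

```text
pos [ 0.5079 -0.3179  0.1392] yaw 2.7 -> shift [-0.001   0.0145  0.314 ] yaw 0.0019 rows 2.3 t 18.8 F [-0.2  1.  -1. ] op 0.612
```

apply_moves --series '[{"jaw": 0.1, "x": 0, "y": 0.013, "z": 0.1, "yaw": 0}, {"jaw": 0.1, "x": 0, "y": 0.013, "z": 0.22, "yaw": 0}, {"jaw": 0.1, "x": 0, "y": 0.013, "z": 0.3, "yaw": 0}, {"jaw": 0.1, "x": 0, "y": 0.013, "z": 0.318, "yaw": 0}, {"jaw": 0.1, "x": 0, "y": 0.013, "z": 0.324, "yaw": 0}, {"jaw": 0.1, "x": 0, "y": 0.013, "z": 0.324, "yaw": 0}]'

```text
clock: 19.27
position: [0.5091, -0.322, 0.0435]
tool_rot: [3.139, 0.078, 0.002]
contact_force: [-0.1, -0.1, -0.0]
opening: 0.611
grasp_force: 32.3
```

apply_moves --series '[{"jaw": 0.1, "x": 0, "y": 0, "z": 0.006, "yaw": 0}, {"jaw": 0.1, "x": 0, "y": 0, "z": 0.012, "yaw": 0}, {"jaw": 0.1, "x": 0, "y": 0, "z": 0.012, "yaw": 0}]'

```text
clock: 19.52
position: [0.5088, -0.3225, 0.0395]
tool_rot: [3.14, 0.075, 0.003]
contact_force: [-0.3, 0.0, -1.0]
opening: 0.613
grasp_force: 32.3
```

apply_moves --series '[{"jaw": 0.1, "x": 0, "y": 0, "z": 0.005, "yaw": 0}, {"jaw": 0.1, "x": 0, "y": 0, "z": 0.01, "yaw": 0}, {"jaw": 0.1, "x": 0, "y": 0, "z": 0.01, "yaw": 0}]'

```text
clock: 19.77
position: [0.5089, -0.3226, 0.039]
tool_rot: [3.139, 0.076, 0.004]
contact_force: [-5.2, 5.9, 16.4]
opening: 0.611
grasp_force: 33.8
```

Contact on the ring. Release and lift.

apply_moves --series '[{"jaw": -0.5, "x": 0, "y": 0, "z": 0, "yaw": 0}, {"jaw": -0.5, "x": 0, "y": 0, "z": 0, "yaw": 0}, {"jaw": -0.5, "x": 0, "y": 0, "z": -0.02, "yaw": 0}, {"jaw": -0.5, "x": 0, "y": 0, "z": -0.13, "yaw": 0}, {"jaw": -0.5, "x": 0, "y": 0, "z": -0.26, "yaw": 0}, {"jaw": -0.8, "x": 0, "y": 0, "z": -0.36, "yaw": 0}, {"jaw": -1, "x": 0, "y": 0, "z": -0.36, "yaw": 0}]'

```text
clock: 20.35
position: [0.5114, -0.3247, 0.1516]
tool_rot: [3.133, 0.076, 0.017]
contact_force: [0.4, -0.3, 0.2]
opening: 0.989
grasp_force: 0.0
```

```bash
python3 - <<'E'
from h import *
im=snap('w15');po=load('w15')
# metal face on the seated transmitter: bright blob near its expected place
for X in([.5078,-.3222,.047],):
    uv=proj('wrist',X,po);x0,y0=(uv-60).astype(int);g=im[y0:y0+120,x0:x0+120].min(2)
    m=cv2.morphologyEx((g>150).astype(np.uint8),cv2.MORPH_CLOSE,np.ones((7,7)))
    print('expected',uv)
    for c in cv2.findContours(m,0,1)[0]:
        if cv2.contourArea(c)>300:
            e=cv2.fitEllipse(c); print(np.array(e[0])+[x0,y0],e[1],cv2.boundingRect(c),on_z('wrist',np.array(e[0])+[x0,y0],.047,po).round(4))
plan(.398,.335,.15,3)
E
```

```text
expected [275.70707481 213.91028383]
[272.50233078 207.22161484] (64.43160247802734, 65.98296356201172) (25, 20, 68, 69) [ 0.5134 -0.3193  0.047 ]
[274.75233459 203.91020203] (128.6540985107422, 159.57537841796875) (0, 0, 120, 120) [ 0.5163 -0.321   0.047 ]
pos [ 0.5103 -0.3236  0.1481] yaw 2.8 -> shift [-0.2683 -2.2108 -0.0174] yaw -0.002 rows 16.0 t 20.4 F [ 0.4 -0.3 -0.6] op 0.998
```

```bash
python3 - <<'E'
from h import *
im=snap('w16');po=load('w16')
def cen(X,half,thr,close):
    uv=proj('wrist',X,po);x0,y0=(uv-half).astype(int);g=im[y0:y0+2*half,x0:x0+2*half].astype(int).max(2)
    m=cv2.morphologyEx((g>thr).astype(np.uint8),cv2.MORPH_CLOSE,np.ones((close,close)))
    n,l,st,c=cv2.connectedComponentsWithStats(m)
    for i in range(1,n):
        if st[i,4]>500: print(thr,st[i],c[i]+[x0,y0],on_z('wrist',c[i]+[x0,y0],X[2],po).round(4))
for t in(150,180):cen([.5078,-.3222,.047],50,t,5)
print(po)
# plate corner bolts / pins: dark plate bbox
g=im.astype(int);m=((abs(g[:,:,0]-g[:,:,2])<25)&(g.sum(2)>230)&(g.sum(2)<400)).astype(np.uint8)
m=cv2.morphologyEx(m,cv2.MORPH_OPEN,np.ones((5,5)))
cs=[c for c in cv2.findContours(m,0,1)[0] if cv2.contourArea(c)>3000]
for c in cs:
    r=cv2.minAreaRect(c);print(r,[on_z('wrist',q,.016,po)[:2].round(4) for q in cv2.boxPoints(r)],on_z('wrist',r[0],.016,po).round(4))
E
```

```text
150 [  14    9   71   70 2928] [271.53756831 208.14378415] [ 0.5121 -0.3171  0.047 ]
180 [  15   21   62   58 2467] [270.28942035 212.04337252] [ 0.5088 -0.3162  0.047 ]
[[0.5103405811664231, -0.32361547447861866, 0.14811795024525728], [3.1367105192513067, 0.07548229634054758, 0.012031326558676284]]
```

apply_moves --series '[{"jaw": -1, "x": -0.12, "y": -1, "z": 0, "yaw": 0}, {"jaw": -1, "x": -0.12, "y": -1, "z": 0, "yaw": 0}, {"jaw": -1, "x": -0.12, "y": -1, "z": 0, "yaw": 0}, {"jaw": -1, "x": -0.12, "y": -1, "z": 0, "yaw": 0}, {"jaw": -1, "x": -0.12, "y": -1, "z": 0, "yaw": 0}, {"jaw": -1, "x": -0.12, "y": -1, "z": 0, "yaw": 0}, {"jaw": -1, "x": -0.12, "y": -1, "z": 0, "yaw": 0}, {"jaw": -1, "x": -0.12, "y": -1, "z": 0, "yaw": 0}]'

```text
clock: 21.12
position: [0.456, -0.0205, 0.1424]
tool_rot: [-3.14, -0.08, 0.003]
contact_force: [-0.5, -0.1, 0.9]
opening: 1.001
grasp_force: 0.0
```

```bash
python3 - <<'E'
from h import *
plan(.396,.333,.14,2.7)
E
```

```text
pos [ 0.456  -0.0205  0.1424] yaw 2.9 -> shift [-0.1396 -1.187   0.0095] yaw 0.0019 rows 8.6 t 21.1 F [-0.5 -0.1  0.9] op 1.001
```

apply_moves --series '[{"jaw": -1, "x": -0.14, "y": -1, "z": 0, "yaw": 0}, {"jaw": -1, "x": -0.14, "y": -1, "z": 0, "yaw": 0}, {"jaw": -1, "x": -0.14, "y": -1, "z": 0, "yaw": 0}, {"jaw": -1, "x": -0.14, "y": -1, "z": 0, "yaw": 0}, {"jaw": -1, "x": -0.14, "y": -1, "z": 0, "yaw": 0}, {"jaw": -1, "x": -0.14, "y": -1, "z": 0, "yaw": 0}, {"jaw": -1, "x": -0.14, "y": -1, "z": 0, "yaw": 0}, {"jaw": -1, "x": -0.14, "y": -1, "z": 0, "yaw": 0}]'

```text
clock: 21.78
position: [0.4002, 0.2771, 0.1421]
tool_rot: [3.14, 0.08, -0.002]
contact_force: [-1.1, -0.0, 0.1]
opening: 1.001
grasp_force: 0.0
```

```bash
python3 - <<'E'
from h import *
plan(.396,.333,.14,2.7)
E
```

```text
pos [0.4002 0.2771 0.1421] yaw 2.9 -> shift [-0.0045 -0.1867  0.007 ] yaw 0.0019 rows 1.3 t 21.8 F [-1.1 -0.   0.1] op 1.001
```

apply_moves --series '[{"jaw": -1, "x": -0.005, "y": -0.187, "z": 0.0, "yaw": 0}, {"jaw": -1, "x": -0.005, "y": -0.187, "z": 0.0, "yaw": 0}, {"jaw": -1, "x": -0.005, "y": -0.187, "z": 0.0, "yaw": 0}, {"jaw": -1, "x": -0.005, "y": -0.187, "z": 0.0, "yaw": 0}, {"jaw": -1, "x": -0.005, "y": -0.187, "z": 0.0, "yaw": 0}]'

```text
clock: 22.2
position: [0.3972, 0.3281, 0.1426]
tool_rot: [3.139, 0.074, -0.002]
contact_force: [-0.8, -0.0, -0.3]
opening: 1.001
grasp_force: 0.0
```

```bash
python3 - <<'E'
from h import *
im=snap('w17');po=load('w17')
uv=proj('wrist',[.396,.333,.022],po).astype(int);x0,y0=uv-85;c=im[y0:y0+170,x0:x0+170].astype(int)
m=((c[:,:,0]-c[:,:,2]<35)&(c.min(2)>90)).astype(np.uint8)   # not wood-coloured, not dark
m=cv2.morphologyEx(m,cv2.MORPH_CLOSE,np.ones((9,9)));m=cv2.morphologyEx(m,cv2.MORPH_OPEN,np.ones((15,15)))
for k in cv2.findContours(m,0,1)[0]:
    if cv2.contourArea(k)>2000:
        r=cv2.minAreaRect(k);b=cv2.boxPoints(r)+[x0,y0];P=np.array([on_z('wrist',q,.022,po) for q in b]);print(cv2.contourArea(k),P[:,:2].round(4).tolist(),P.mean(0).round(4),[np.linalg.norm(P[i]-P[i-1]).round(4) for i in range(4)],cv2.boundingRect(k))
plan(.396,.333,.012,2.7)
E
```

```text
5894.0 [[0.4323, 0.3658], [0.4352, 0.3052], [0.358, 0.2993], [0.3549, 0.365]] [0.3951 0.3338 0.022 ] [np.float64(0.0774), np.float64(0.0607), np.float64(0.0774), np.float64(0.0658)] (49, 42, 73, 86)
2913.0 [[0.47, 0.2891], [0.471, 0.2688], [0.317, 0.2503], [0.3159, 0.2742]] [0.3935 0.2706 0.022 ] [np.float64(0.1549), np.float64(0.0203), np.float64(0.1551), np.float64(0.0238)] (144, 0, 26, 170)
pos [0.3973 0.328  0.1429] yaw 2.7 -> shift [-0.0033 -0.0173  0.4365] yaw -0.0 rows 3.1 t 22.2 F [0.8 0.6 0.8] op 0.997
```

apply_moves --series '[{"jaw": -0.75, "x": -0.003, "y": -0.019, "z": 0.13, "yaw": 0}, {"jaw": -0.75, "x": -0.003, "y": -0.019, "z": 0.26, "yaw": 0}, {"jaw": -0.75, "x": -0.003, "y": -0.019, "z": 0.34, "yaw": 0}, {"jaw": -0.75, "x": -0.003, "y": -0.019, "z": 0.37, "yaw": 0}, {"jaw": -0.75, "x": -0.003, "y": -0.019, "z": 0.385, "yaw": 0}, {"jaw": -0.75, "x": -0.003, "y": -0.019, "z": 0.385, "yaw": 0}]'

```text
clock: 22.75
position: [0.3967, 0.3344, 0.0282]
tool_rot: [3.14, 0.074, 0.0]
contact_force: [-0.5, 0.7, 1.1]
opening: 0.875
grasp_force: 0.0
```

apply_moves --series '[{"jaw": -0.75, "x": 0, "y": 0, "z": 0.018, "yaw": 0}, {"jaw": -0.75, "x": 0, "y": 0, "z": 0.032, "yaw": 0}, {"jaw": -0.75, "x": 0, "y": 0, "z": 0.044, "yaw": 0}, {"jaw": -0.75, "x": 0, "y": 0, "z": 0.052, "yaw": 0}, {"jaw": -0.75, "x": 0, "y": 0, "z": 0.052, "yaw": 0}]'

```text
clock: 23.17
position: [0.3961, 0.3347, 0.0121]
tool_rot: [3.141, 0.075, -0.0]
contact_force: [0.1, 0.0, -0.3]
opening: 0.875
grasp_force: 0.0
```

apply_moves --series '[{"jaw": -0.2, "x": 0, "y": 0, "z": 0.003, "yaw": 0}, {"jaw": -0.2, "x": 0, "y": 0, "z": 0.003, "yaw": 0}, {"jaw": -0.2, "x": 0, "y": 0, "z": 0.003, "yaw": 0}, {"jaw": -0.2, "x": 0, "y": 0, "z": 0.003, "yaw": 0}, {"jaw": -0.2, "x": 0, "y": 0, "z": 0.003, "yaw": 0}]' --squeeze 40

```text
clock: 23.58
position: [0.3964, 0.3351, 0.0119]
tool_rot: [-3.14, -0.076, -0.001]
contact_force: [-1.7, -0.1, 5.8]
opening: 0.707
grasp_force: 43.0
```

```bash
python3 - <<'E'
from h import *
plan(.509,-.0868,.15,5)
E
```

```text
pos [0.3964 0.3351 0.0119] yaw 2.8 -> shift [ 0.3075  1.4225 -0.4607] yaw -0.0187 rows 11.0 t 23.6 F [-1.7 -0.1  5.8] op 0.707
```

apply_moves --series '[{"jaw": -0.2, "x": 0, "y": 0, "z": -0.13, "yaw": 0}, {"jaw": -0.2, "x": 0, "y": 0, "z": -0.26, "yaw": 0}, {"jaw": -0.2, "x": 0, "y": 0.05, "z": -0.39, "yaw": 0}, {"jaw": -0.2, "x": 0.15, "y": 0.7, "z": -0.46, "yaw": -0.01}, {"jaw": -0.2, "x": 0.15, "y": 0.7, "z": -0.46, "yaw": -0.01}, {"jaw": -0.2, "x": 0.15, "y": 0.7, "z": -0.46, "yaw": -0.01}, {"jaw": -0.2, "x": 0.15, "y": 0.7, "z": -0.46, "yaw": -0.01}, {"jaw": -0.2, "x": 0.15, "y": 0.7, "z": -0.46, "yaw": -0.01}, {"jaw": -0.2, "x": 0.15, "y": 0.7, "z": -0.46, "yaw": -0.01}, {"jaw": -0.2, "x": 0.15, "y": 0.7, "z": -0.46, "yaw": -0.01}]'

```text
clock: 24.42
position: [0.4513, 0.1258, 0.1492]
tool_rot: [-3.14, -0.102, 0.0]
contact_force: [-0.1, 0.5, -0.8]
opening: 0.699
grasp_force: 44.3
```

```bash
python3 - <<'E'
from h import *
plan(.509,-.0868,.15,5)
E
```

```text
pos [0.4513 0.1258 0.1492] yaw 3.7 -> shift [ 0.1458  0.7195 -0.003 ] yaw -0.0106 rows 5.3 t 24.4 F [-0.1  0.5 -0.8] op 0.699
```

apply_moves --series '[{"jaw": -0.2, "x": 0.146, "y": 0.72, "z": 0, "yaw": -0.01}, {"jaw": -0.2, "x": 0.146, "y": 0.72, "z": 0, "yaw": -0.01}, {"jaw": -0.2, "x": 0.146, "y": 0.72, "z": 0, "yaw": -0.01}, {"jaw": -0.2, "x": 0.146, "y": 0.72, "z": 0, "yaw": -0.01}, {"jaw": -0.2, "x": 0.146, "y": 0.72, "z": 0, "yaw": -0.01}, {"jaw": -0.2, "x": 0.146, "y": 0.72, "z": 0, "yaw": -0.01}, {"jaw": -0.2, "x": 0.146, "y": 0.72, "z": 0, "yaw": -0.01}, {"jaw": -0.2, "x": 0.146, "y": 0.72, "z": 0, "yaw": -0.01}, {"jaw": -0.2, "x": 0.146, "y": 0.72, "z": 0, "yaw": -0.01}]'

```text
clock: 25.17
position: [0.5096, -0.0839, 0.1489]
tool_rot: [-3.138, -0.143, 0.001]
contact_force: [0.1, 0.5, -1.9]
opening: 0.703
grasp_force: 44.3
```

```bash
python3 - <<'E'
from h import *
im=snap('w18');po=load('w18');plan(.509,-.0868,.05,5)
g=im.astype(int);m=(g.min(2)>=0)&(abs(g[:,:,0]-g[:,:,2])<30)&(g.sum(2)>200)&(g.sum(2)<480)
uv=proj('wrist',[.508,-.0868,.016],po);print('uv',uv)
m=m.astype(np.uint8); n,l,st,c=cv2.connectedComponentsWithStats(m)
for i in range(1,n):
    if st[i,4]>800:print(st[i],c[i])
# crude ascii luminance around nest
s=cv2.resize(g.sum(2)[80:300:1,180:380].astype(np.float32),(67,44),interpolation=cv2.INTER_AREA)
for r in s: print(''.join(' .:-=+*#%@'[min(9,int(v/77))] for v in r))
E
```

```text
pos [ 0.5096 -0.0837  0.1492] yaw 5.2 -> shift [-0.0029  0.0101  0.3305] yaw 0.002 rows 2.4 t 25.2 F [ 0.3  0.4 -1. ] op 0.701
uv [282.90978054 201.77634297]
[   0    0  164   97 3751] [78.80485204 56.86376966]
[ 307    0   57   70 2315] [335.76933045  29.48077754]
[  170    98   185   270 23199] [270.54321307 256.07586534]
[   0  108   76  132 5165] [ 30.07666989 181.59554695]
[ 467  163   93  121 5970] [516.41557789 226.5278057 ]
#%%%%%%%%%%%%%%%%%%%%%%%%%%%%%%%%%%%%%%%%%%%%%%%%%%%%####*+++**##%%
**#%%%%%%%%%%%%%%%%%%%%%%%%%%%%%%%%%%%%%%%%%%%%%%%%%%##******++*%##
====+====++++++**####%%%%%%%%%%%%%%%%%%%%%%%%%%%%%%%%%#*******++*%%
=-====-------------=+**##%%%%%%%%%%%########%%%%%%%%%%%#*******++*%
*#%%%%%%%%%%#####******++*#######%%%%%%%%%%%%%%%%%%%%%%#####**#***#
*%%@@@@%%%%%%%%%%%%%%%%%@@@@@@%%%########%%%%%@@@@@@@@@@%%%%%%%####
+%@@@@@@@@@@@@@%%%%%%%%%%%%%%%%%%%%%%%#########%%%%@%%%@@@@@%%%%@@@
+%@@@@@@@@@@@@@@@%%@@@@@@@@@@@@@@@@@@@@@@%%%%##%%%%%%%%%%%%%%%%%%%%
+#@@@@@@@@@@%%%@@@@@@@@@@@@@%%@@@@@@@@@@@@@@@@@%%%%%%%%%%%%%%%%%%%%
+#%%%@@@@@@@%%%%%@@@@@@@@@@@@@%@@@@@@@@@@@@@@@@@@@@@
[... 1626 characters left out ...]
++++++++++%%%%%%%%%%%
-+#%%%%%%%*==============++++=========++++=========+++++%%%%%%%%%%%
-+%%%%*---:==++++++++***++++=+++++++*+++++=++++++++++++=:--=#%%%%%%
-+%%%#-::. -+++++++*****++++++++*****+++++=++******++++: :::-#%%%%%
-=-.:-:::  :+++++++*****++++=+++*****+++++=+++*****++++.  :::-::+%@
.  .::::   :++++++++++**++++=++++++**+++++=+++++**+++++.  .::::. .+
  .::::    .++++++++++++++++++++++++++++++++++++++++++=.   .::::. .
 .::::.    .++++++++++++++++++++++++++++++++++++++++++=     .::::. 
.::::.     .=+++=========++++=========++++=========+++=      .:::: 
:---:       =++=+++++***++++++++++***++++=++++++**++++-       :---:
.:==:.      =+++++++****++++=+++*****++++=+++*****++++-      .-+=.
```

```bash
python3 - <<'E'
from h import *
im=snap('w18b');po=load('w18b')
T=on_z('wrist',(283,135),.017,po);a=np.radians(5);C=T[:2]-.058*np.array([np.cos(a),np.sin(a)]);print(T,C)
print('pad-top', on_z('wrist',(282.5,155),.019,po))
col=im[110:230,270:290].astype(int).sum(2).mean(1);print([(110+i,int(v)) for i,v in enumerate(col) if 18<i<55][::2])
plan(C[0]+.002,C[1],.045)
E
```

```text
[ 0.56743108 -0.08105059  0.017     ] [ 0.50965179 -0.08610562]
pad-top [ 0.55065397 -0.08220046  0.019     ]
[(129, 692), (131, 690), (133, 688), (135, 686), (137, 504), (139, 399), (141, 477), (143, 480), (145, 458), (147, 410), (149, 392), (151, 392), (153, 394), (155, 580), (157, 741), (159, 741), (161, 741), (163, 741)]
pos [ 0.5096 -0.0837  0.1493] yaw 5.3 -> shift [0.006  0.0086 0.3477] yaw 0.0 rows 2.5 t 25.3 F [-0.3  0.7 -0.7] op 0.704
```

apply_moves --series '[{"jaw": -0.2, "x": 0.0, "y": 0.008, "z": 0.1, "yaw": 0}, {"jaw": -0.2, "x": 0.0, "y": 0.008, "z": 0.22, "yaw": 0}, {"jaw": -0.2, "x": 0.0, "y": 0.008, "z": 0.3, "yaw": 0}, {"jaw": -0.2, "x": 0.0, "y": 0.008, "z": 0.34, "yaw": 0}, {"jaw": -0.2, "x": 0.0, "y": 0.008, "z": 0.355, "yaw": 0}, {"jaw": -0.2, "x": 0.0, "y": 0.008, "z": 0.37, "yaw": 0}, {"jaw": -0.2, "x": 0.0, "y": 0.008, "z": 0.37, "yaw": 0}]'

```text
clock: 25.85
position: [0.5103, -0.087, 0.0385]
tool_rot: [3.138, 0.143, 0.001]
contact_force: [-0.2, 0.4, -0.0]
opening: 0.703
grasp_force: 44.3
```

Inside the pins without contact; continue.

apply_moves --series '[{"jaw": -0.2, "x": 0, "y": 0, "z": 0.015, "yaw": 0}, {"jaw": -0.2, "x": 0, "y": 0, "z": 0.03, "yaw": 0}, {"jaw": -0.2, "x": 0, "y": 0, "z": 0.042, "yaw": 0}, {"jaw": -0.2, "x": 0, "y": 0, "z": 0.042, "yaw": 0}]'

```text
clock: 26.18
position: [0.5096, -0.0876, 0.0253]
tool_rot: [-3.138, -0.141, 0.001]
contact_force: [-0.4, -0.6, -1.1]
opening: 0.7
grasp_force: 44.3
```

apply_moves --series '[{"jaw": -0.2, "x": 0, "y": 0, "z": 0.006, "yaw": 0}, {"jaw": -0.2, "x": 0, "y": 0, "z": 0.01, "yaw": 0}, {"jaw": -0.2, "x": 0, "y": 0, "z": 0.01, "yaw": 0}]'

```text
clock: 26.43
position: [0.5102, -0.0877, 0.024]
tool_rot: [3.138, 0.141, 0.001]
contact_force: [-3.3, 0.4, 8.3]
opening: 0.7
grasp_force: 45.0
```

apply_moves --series '[{"jaw": -0.6, "x": 0, "y": 0, "z": 0.002, "yaw": 0}, {"jaw": -0.6, "x": 0, "y": 0, "z": 0.002, "yaw": 0}, {"jaw": -0.6, "x": 0, "y": 0, "z": -0.01, "yaw": 0}, {"jaw": -0.6, "x": 0, "y": 0, "z": -0.1, "yaw": 0}, {"jaw": -0.6, "x": 0, "y": 0, "z": -0.22, "yaw": 0}, {"jaw": -0.6, "x": 0, "y": 0, "z": -0.34, "yaw": 0}, {"jaw": -0.6, "x": 0, "y": 0, "z": -0.42, "yaw": 0}, {"jaw": -0.6, "x": 0, "y": 0, "z": -0.42, "yaw": 0}, {"jaw": -0.6, "x": 0, "y": 0, "z": -0.42, "yaw": 0}]'

```text
clock: 27.18
position: [0.511, -0.0875, 0.1505]
tool_rot: [-3.138, -0.141, -0.006]
contact_force: [-1.2, -1.0, -0.2]
opening: 0.801
grasp_force: 0.0
```

```bash
cat >> h.py <<'E'
def ascii(im,u0,v0,w,h):
    s=cv2.resize(im.astype(np.float32).sum(2)[v0:v0+h,u0:u0+w],(w//2,h//4),interpolation=cv2.INTER_AREA)
    for r in s: print(''.join(' .:-=+*#%@'[min(9,int(v/77))] for v in r))
E
python3 - <<'E'
from h import *
im=snap('w19');po=load('w19');print(po[0])
print(proj('wrist',[.5095,-.0865,.037],po))
ascii(im,190,110,170,170)
plan(.45,-.32,.16,2.5)
E
```

```text
[0.510953927109263, -0.08752915453745663, 0.15052985879920938]
[278.55308176 207.68564158]
%%%%%%%%%%%%%%%%%%%%%%%%%%%%%%%%%%%%%%%%%%%####*********#####%%%%%%%%%%%%%%%%%%%%%%%%
%%%%%%%%%%%%%%%%%%%%%%%%%%%%%%%%%%%%%%%%%%%%%%%%%%####********#%%%%%%%%%%%%%%%%%%%%%%
%%%%%%%%%%%%%%%%%%%%%%%%%%%%%%%%%%%%%%%%%%%%%%%%%%%%%%%%%%###**##%%%%%%##%%%%%%%%%%%%
%%%%%%%%%%%%%%%%%%%%%%%%%%%%%%%%%%%%%%%%%%%%%%%%%%%%%%%%%%%%%%%%%%%%%%%%%%%%%%%%%%###
%%%%%%%%%%%%%%%%%%%%%%%%%%%%%%%%%%%%%%%%%%%%%%%%%%%%%%%%%%%%%%%%%%%%%%%%%%%%%%%%%####
%%%%%%%%%%%%%%%%%%%%%%%%%%%%%%%%%%%%%%%%%%%%%%%%%%%%%%%%%%%%%%%%%%%%%%%%%%%%%%%%%%%%%
%%%%%%%%%%%%%%%%%%%%%%%%%%%%%%%%%%%%%%%%%%%%%%%%%%%%%%%%%%%%%%%%%%%%%%%%%%%%%%%%%%%%%
%%%%%%%%%%%%%%%%#*+++++++++++++++++++++++++++++++++++++++++++++++++++++++#%%%%%%%%%%%
%%%%%%%%%%%%%%%%*--::-=++++++**++++++++++++++++++++++++++++++++++++=-:::-+%%%%%%%%%%%
%%%%%%%%%%%%%%%%+::..:-+++++**++=-::-==--=+++++++++++---:--====++++-::.::=%%%%%%%%%%%
%%%%%%%%%%%%%%%%+=----++++++*+++++=-::----=+++++++++=-=++=-----=++++=---=+%%%%%%%%%%%
###########%%%%%#+++++++**********+=++*+++***********+++*++++++
[... 2030 characters left out ...]
++++--::::----+++++++++--:::----=++=-:.:::*###%%%%%%%%%%
+++++===+##########+::.::++++++++=-::-====++++++++++=--::===+++++-:..:-#####%%%##===+
:::::   :####%#####*+===+*******+===-+==+************===-+********===+*######%#%*   .
:::.     *########################**=:   .-#######%%%****####################%%%-    
::.      *#########################:  ..   *#####%%%%%#########%%%%%%%#######%%%-    
:.       *########################: ..... .*###################%%%%%%%#######%%%-    
.        -######################*: .......+#################################%%%#.    
pos [ 0.5099 -0.0875  0.1489] yaw 5.1 -> shift [-0.2681  0.754  -0.0374] yaw 0.0219 rows 5.8 t 27.2 F [-0.2  0.5 -1.1] op 0.801
```

apply_moves --series '[{"jaw": -0.6, "x": 0.02, "y": 0.78, "z": -0.035, "yaw": 0.02}, {"jaw": -0.6, "x": 0.02, "y": 0.78, "z": -0.035, "yaw": 0.02}, {"jaw": -0.6, "x": 0.02, "y": 0.78, "z": -0.035, "yaw": 0.02}, {"jaw": -0.6, "x": 0.02, "y": 0.78, "z": -0.035, "yaw": 0.02}, {"jaw": -0.6, "x": 0.02, "y": 0.78, "z": -0.035, "yaw": 0.02}, {"jaw": -0.6, "x": 0.02, "y": 0.78, "z": -0.035, "yaw": 0.02}, {"jaw": -0.6, "x": 0.02, "y": 0.78, "z": -0.035, "yaw": 0.02}, {"jaw": -0.6, "x": 0.02, "y": 0.78, "z": -0.035, "yaw": 0.02}, {"jaw": -0.6, "x": 0.02, "y": 0.78, "z": -0.035, "yaw": 0.02}]'

```text
clock: 27.98
position: [0.5362, -0.3197, 0.1577]
tool_rot: [-3.139, -0.074, 0.004]
contact_force: [0.5, 0.3, 0.5]
opening: 0.799
grasp_force: 0.0
```

```bash
python3 - <<'E'
from h import *
im=snap('w20');po=load('w20');print(po,proj('wrist',[.508,-.322,.047],po),proj('wrist',[.508,-.322,.019],po))
ascii(im,200,130,160,150)
E
```

```text
[[0.5362126018001154, -0.31971805748880044, 0.15767580679194484], [-3.1393641524101663, -0.07445406473716765, 0.004029285878749171]] [281.09551702 237.41363544] [280.96024757 226.5840051 ]
-----------=====++*#####**********################################*********###**
+++=====--------------=++**#################*****+++*##############***++++*####%
%%%%%###**####******++++++--==+*+********++++==::....:::::::-=----++++++=****#%#
%%%%%%%%%######%%%%%%%##****##########****+====--------:::::::::::::::::.:...-+*
%%%%%%%%%%%%%#####%%%%%%%%##%%%%%%%#######**#####%%%%%%######******+====------::
%%%%%%%%%%%%%%%%####%%%%%%%%%%%%%%%%%%%%%%%%%%%%%%%%%%%%%%%%%%%%%#############**
%#############%%%%%##%%%#%###%%%%%%%%%%%%%%%%%%%%%%%%%%%%%%%%%%%#########%#%%#%%
##################%%%%%%%%###%%%%%%%%%%%%##%%%%%#%%%##%%%%%%%%%%#####%%%%%%%%%%%
###################%%%#######%%%%%%%%%#######%#########%%%%%%%########%%%%%%#%%%
#############*+===================================================+*###%%%%%####
############*=-:::-++++++++++++++++++++++++++++++++++++++++++=-:::-=############
#############=::.::=
[... 1381 characters left out ...]
++-*%%%%%%*%%%*=%%*=%%%+*%%%%*::==+------=##############
*#############*++++++++++=-:*%%%%%*%%#%%%%%%#+%%%%%%*-:-==-------=##############
*##############+++++++++=-:::+%%%%%%%+#%%=#%%#%%%%%*:::::--------=##############
=--=###########++++++++++-:::--+#%%%%%%%%%%%%%%%%*=--:::=--------=%####%%###====
   :*##########+++++++++===--+++==+*##%%%%%%#*++==++----=--------=#########*   .
    *##########+++++++++++*==+++++++++===++==++++++++==----------*#########-    
    +##########*+++++++++++++++++++++++++++++++++++++++=---------#%%%%%%###-    
    +###########=----++++++++++++++++++++++++++++++++++=----:..::*#########-    
    -##########*-:.::=++++++++++++++++++++++++++++++++-----:.....*########*.
```

```bash
python3 -c "
from bench import bot
print(bot.close_job())"
```

```text
the job is handed in; nothing more can be done
None
```

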